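Load the spice jar and park the spice caddy

ROBOT

A 6-joint arm with a two-finger parallel gripper is mounted at the origin on a cart in front of the work surface, level with it; the furniture and walls round the work are solid. World frame = base frame: x ahead of the robot, y to its left, z up, the work surface at z = 0. Lengths are in mm, angles in degrees, forces in N, time in s.
With the tool pointing down it reaches from about 300 to 850 mm from the base axis. Payload 4.2 kg.
Tool frame: the origin (TCP) lies at the centre of the arm's flange, where the gripper is bolted on; the fingertips stand 191 mm ahead of it and the grasp point (between the pads) lies 172 mm ahead of it; z points along the fingers, y is the direction in which the jaws open and shut (so a half turn about z gives the same grasp; the last joint's range is limited). The gripper opens to 91 mm and grips with 3 to 60 N. Pads are 32 mm wide; open, the fingers measure 118 mm over their backs; the gripper's body (76 mm by 178 mm) begins 60 mm behind the grasp point.
Start: joints at [73.052, 18.312, 89.639, -0, 72.044, -1.146], TCP at [156.579, 553.268, 404.776] pointing down, gripper open.
Joint ranges: [-177.97, 177.97], [-48.28, 115.42], [12.27, 149.76], [-77.06, 257.06], [2.81, 150.46], [-146.56, 146.56]. Speed limits (degrees/s): [147.25, 147.25, 180, 180, 180, 180].

INTERFACE

Orientations are given as [roll, pitch, yaw] about the fixed x, y, z axes, in that order (R = Rz(yaw) Ry(pitch) Rx(roll)).
In Python, from workcell import status, vision, ticket gives the robot as it stands.
- The arm moves only by the shell command python3 -m jog 'ROWS' [FORCE]. ROWS is JSON, a list of rows, each a list of 7 numbers: the finger opening in m, from 0 to 0.0912, then the shift along the tool's x, y, z in m, then the turn, a rotation vector about the tool's x, y, z in rad. A call has 1 to 12 rows; each row shifts and turns the commanded pose from where the row before left it, along the tool's axes as they then stand; what a row does not reach is not made up. A row lasts 1/8 s, in which the tool goes at most 62.5 mm and 10.7 degrees, less where a joint would pass 70% of its speed; a pose out of reach is approached as far as the arm can. A call with a gripper value outside its range is refused whole. The fingers move at their own pace and stop on an object; FORCE is the grip in N (left out, the last holds). Time passes only in rows, so rows that do not move let the fingers close. It gives the time, the measured TCP pose, the force and the opening at its end, in the units of the state.
- status.state(): the state, without advancing time (a new reading comes with each control period).
- vision.grab_frame(name): name is "side" or "top" or "wrist"; returns a dict with "color" (480x640x3 uint8, blue, green, red), "depth" (480x640 float32, mm along the optical axis (not along the pixel's ray), 0 where there is no reading), "fov_y" (degrees; the focal length in pixels is half the picture's height over the tangent of half this angle, whatever the lens; pixels are square), "cx", "cy" (the principal point, pixels), "pose" (4x4, takes a point from camera to world coordinates). Camera axes: x right, y down, z forward; pixel columns grow to the right and rows downward; lengths in mm; the calibration is good to about 2 mm. A picture is of the moment at which its call begins.
- ticket.job_done(): hands the job in, once; it reports no verdict.
Trained networks look in the newest picture that a camera, given by its name, has taken for a name from the list of things; names that differ only in an ending like _2 or _b are one class to them, and where a whole thing is asked for, a point or a joint stands for the part that bears it (a point fixed in the world has none). Each returns a list of dicts, best first, with "p" (0 to 1); they miss things now and then, are a little off and sometimes report something else, mostly with a low value. They report only what shows in the picture. A call takes as long as a camera call. They do not tell look-alikes from the thing itself.
- vision.find_in(camera, label): "location" ([x, y, z] in mm, in world coordinates, good to about 4 mm: the middle of the surface that is visible of it).
- vision.silhouettes(camera, label): "pixels" (480x640 bool, what is visible of it).
The state is a dict: "time_s": time; "qpos": joint angles; "qvel": joint speeds; "effort": joint torques, N m; "ee_pos": TCP position; "ee_rot": TCP orientation; "force": force on the tool from outside, world axes, zero at the start; "torque": the same for the moment, N m; "gripper_width": finger opening in mm.
Only numpy, scipy, OpenCV 4.12 (cv2) and the standard library are available. Lean on these libraries where they do the work, as an engineer would, in place of code of your own. Each camera call takes 0.05 s, during which the arm holds its last target.

TASK

Stand the loose spice jar upright in the open long bay of the wheeled caddy's lower tray, just under the edge of its upper tray, and let go of it. Then roll the caddy forward by its push bar, without lifting it, until both front swivel castors have swung round to trail straight, and then steer it into the parking outline on the worktop: the lower tray must end wholly inside the outline, with the castors still trailing straight (so do not overshoot and roll back). Leave the caddy standing free, the jar upright in its bay, and the mug, the tin and the salt shaker where they are.

Things in the scene. Friction and masses are not known exactly. Their poses are not given: they have to be found in the camera images.
- caddy: two-tier white spice caddy on four small wheels, about 0.85 kg. Origin: on the worktop under the middle of its lower tray; x = forward (rolling direction, away from the push bar), y = its left (the open side, facing the robot at the start), z up. Lower tray 240 mm (x) by 128 mm (y). Steered like a shop trolley: fixed wheels behind, swivel castors in front; it does not roll sideways
- rear_axle (a point): middle between the two fixed, non-swivelling rear wheels (caddy x = -85 mm, y = +-48 mm), 14 mm above the worktop; all wheels are 28 mm in diameter and turn freely; axes as the caddy
- bay (a point): middle of the floor of the open bay (caddy x = 0, y = +30 mm), 40 mm above the worktop; axes as the caddy. The bay is clear from caddy y = 0 to 60 mm and x = -116 to 116 mm, between rims and a middle rail 4 mm thick and 7 mm high. The back bay beyond the rail holds two fixed spice jars
- overhang (a point): middle of the lower left edge of the upper tray (caddy y = +25 mm, 175 mm above the worktop; rim top at 195 mm; 240 mm long, reaching back to y = -62 mm). It overhangs the open bay almost to its middle line, so the bay is loaded with the tool leaning back about 45 degrees to the open side. Four 8 mm posts at caddy x = +-111 mm, y = -55 and +18 mm carry it
- push_bar (a point): middle of the push bar: level steel bar 10 mm thick (12 mm where the 60 mm rubber sleeve is), 100 mm long along the caddy's y, 215 mm above the worktop, 185 mm behind the caddy's middle (65 mm behind the trays), free before and behind it, on legs at its ends; axes as the caddy
- castor_left_wheel (a point): centre of the left castor's wheel, 14 mm from its swivel pivot (caddy x = +85 mm, y = +48 mm). It swivels freely through any angle and trails when straight behind the pivot (caddy x = +71 mm). It starts well out of line, and swings to trailing as the caddy rolls about 60 mm forward
- castor_right_wheel (a point): the same for the right front castor (pivot at caddy x = +85 mm, y = -48 mm), which may start at any angle
- outline: parking outline: a flat strip of bare metal 8 mm wide on the worktop, 1 mm thick, nothing to bump over; rectangle 272 mm by 160 mm inside (16 mm to spare round the lower tray). Origin at its middle; x = its long axis, the direction in which the caddy is to point, y to the left of that
- jar_mid (a point): the loose spice jar: clear round jar with a black cap, standing upright on the worktop: 41 mm diameter all the way up, 105 mm high, about 0.11 kg. This point is on its axis, half-way up (52.5 mm above its foot); z along its axis
- jar: the same loose spice jar; origin at the centre of its foot
- mug_mid (a point): bystander: green and white mug, 78x116x101 mm, its point half-way up; leave it
- shaker_mid (a point): bystander: salt shaker, clear body and grey domed cap, 44 mm diameter, 90 mm high, its point half-way up; leave it
- tin_mid (a point): bystander: food tin, 75 mm diameter, 58 mm high, its point half-way up; leave it
There are look-alikes about, which are no part of the job. What is shaped like the jar but green is not meant.

How it is judged (in metres and radians):
On the way, in this order (a step that is already met when the one before it is completed fails the run):
1. the jar stands released and upright in the open bay of the lower tray, the caddy at rest (x of jar_mid in the frame of caddy between -0.1 and 0.1 m and y of jar_mid in the frame of caddy between 0.018 and 0.042 m and z of jar_mid in the frame of caddy between 0.0865 and 0.0985 m and angle between jar_mid's own z axis and vertical below 0.1 rad and contact force between the fingers and jar below 0.1 N and linear speed of caddy below 0.01 m/s), for 0.2 s.
2. the caddy has rolled 4 cm or more and both front castors trail within about 20 degrees, still at least 6 cm from its parking place (x of each of castor_left_wheel, castor_right_wheel in the frame of caddy below 0.07184 m and distance of caddy from where it was at the start of the episode above 0.04 m and horizontal distance between caddy and outline above 0.06 m), for 0.1 s.
At the end, for the whole second after the job is handed in: caddy at rest on its wheels and released, its middle within 16 mm of the outline's middle both ways and within 8 degrees of square (lower tray inside the outline), both castors within about 30 degrees of trailing, the jar upright and released on the open bay's floor (all of step 1 and x of each of castor_left_wheel, castor_right_wheel in the frame of caddy below 0.07282 m and x of caddy in the frame of outline between -0.016 and 0.016 m and y of caddy in the frame of outline between -0.016 and 0.016 m and angle between the x axis of caddy and the x axis of outline, either way round below 0.14 rad and angle between caddy's own z axis and vertical below 0.04 rad and height (world z) of caddy below 0.006 m and contact force between the fingers and caddy below 0.1 N); the robot touches nothing.
It fails at once if the caddy is lifted or tipped instead of rolled (height (world z) of caddy above 0.02 m or angle between caddy's own z axis and vertical above 0.2 rad).
It fails at once if the jar is knocked over (angle between jar_mid's own z axis and vertical above 0.9 rad).
It fails at once if the mug is moved more than 25 mm or knocked over (distance of mug_mid from where it was at the start of the episode above 0.025 m or angle between mug_mid's own z axis and vertical above 0.3 rad).
It fails at once if the salt shaker is moved more than 25 mm or knocked over (distance of shaker_mid from where it was at the start of the episode above 0.025 m or angle between shaker_mid's own z axis and vertical above 0.3 rad).
It fails at once if the tin is moved more than 25 mm or knocked over (distance of tin_mid from where it was at the start of the episode above 0.025 m or angle between tin_mid's own z axis and vertical above 0.3 rad).
It also fails if it takes over 72 s, if anything falls off the work surface, if the arm or the gripper's body presses on something with over 40 N, if the wrist force passes 120 N, or if a joint passes its speed limit or range.

## Working session

There is one attempt and no reset: what is moved stays moved. The work goes in short steps, Python scripts to look and compute and a shell command to move; the robot and the scene stay as the last step left them, time stands still between calls to the robot, and variables do not carry over. Pictures are saved under pics/ and viewed, and the job is handed in when it is done.

```bash
ls; mkdir -p pics; python3 - <<'E'
from workcell import status, vision
import cv2,json
s=status.state();print(s)
for c in ("side","top","wrist"):
    f=vision.grab_frame(c);cv2.imwrite(f"pics/a_{c}.png",f["color"]);print(c,f["fov_y"],f["cx"],f["cy"],f["pose"].round(3).tolist())
    for l in ("caddy","push_bar","castor_left_wheel","outline","jar","mug_mid","shaker_mid","tin_mid","overhang"):
        try:
            print(l,[( [round(x) for x in d["location"]],round(d["p"],2)) for d in vision.find_in(c,l)])
        except Exception as e: print(l,e)
E
```

```text
pics
{'time_s': 0.0, 'qpos': array([ 7.30488493e+01,  1.83495269e+01,  8.97066450e+01, -7.57939616e-05,
        7.20445029e+01, -1.14652232e+00]), 'qvel': array([ 0.00696435, -0.01048889, -0.0162663 , -0.0182295 ,  0.02404858,
       -0.03879965]), 'effort': array([-2.35766871e-03, -4.12461090e+01, -2.31971025e+01,  7.23905303e-02,
        4.58142569e-02, -1.52067532e-04]), 'ee_pos': array([156.55869349, 553.0891561 , 403.93957281]), 'ee_rot': array([-1.79899344e+02, -1.94237883e-03,  1.64195393e+02]), 'force': array([-0.16282804, -0.19714127,  0.88157398]), 'torque': array([-0.01530809, -0.01173797,  0.0172936 ]), 'gripper_width': 91.27393174316246}
side 53.915151127555106 323.4274764502965 243.04416181220685 [[0.413, -0.423, 0.807, -373.169], [-0.911, -0.202, 0.36, -385.386], [0.011, -0.883, -0.469, 698.813], [0.0, 0.0, 0.0, 1.0]]
caddy [([511, -205, 95], 0.93)]
push_bar [([513, -205, 95], 0.73)]
castor_left_wheel [([417, 341, 63], 0.21)]
outline [([507, -204, 94], 0.69), ([558, 432, 66], 0.67), ([458, 123, -3], 0.63)]
jar [([420, 342, 61], 0.98), ([500, 352, 65], 0.79)]
mug_mid [(
[... 291 characters left out ...]
 -0.55, -0.835, 1446.421], [0.0, 0.0, 0.0, 1.0]]
caddy [([498, -190, 132], 0.65)]
push_bar [([501, -186, 132], 0.88)]
castor_left_wheel [([502, -190, 131], 0.36)]
outline [([566, 158, 2], 0.84)]
jar [([504, 361, 87], 0.75), ([431, 351, 101], 0.54)]
mug_mid [([696, 190, 60], 0.94)]
shaker_mid [([565, 442, 60], 0.84)]
tin_mid [([683, -259, 56], 0.96), ([694, 188, 60], 0.2)]
overhang [([499, -184, 128], 0.84)]
wrist 64.10357115736502 319.35506664912083 239.72294588489493 [[0.272, 0.921, 0.278, 77.911], [0.962, -0.261, -0.079, 574.795], [-0.0, 0.289, -0.957, 384.239], [0.0, 0.0, 0.0, 1.0]]
caddy []
push_bar []
castor_left_wheel []
outline []
jar []
mug_mid []
shaker_mid []
tin_mid []
overhang []
```

View pics/a_side.png

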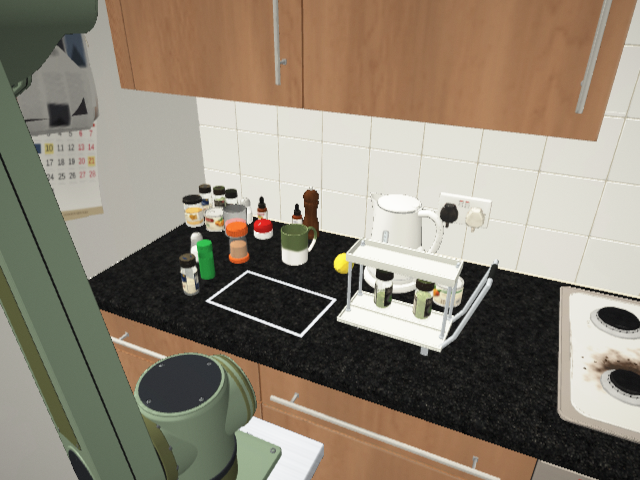

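View pics/a_top.png

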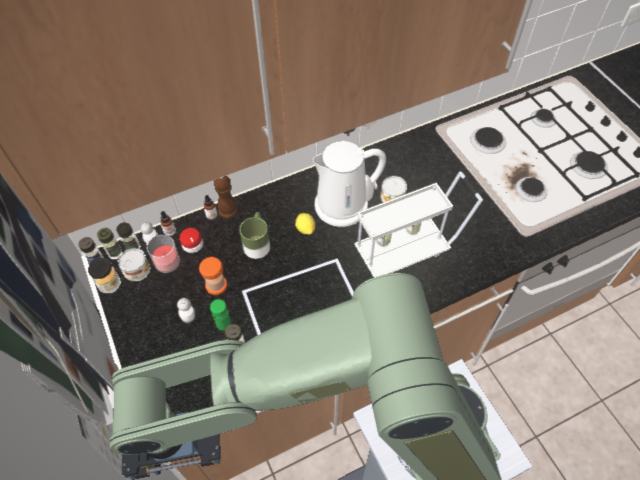

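View pics/a_wrist.png

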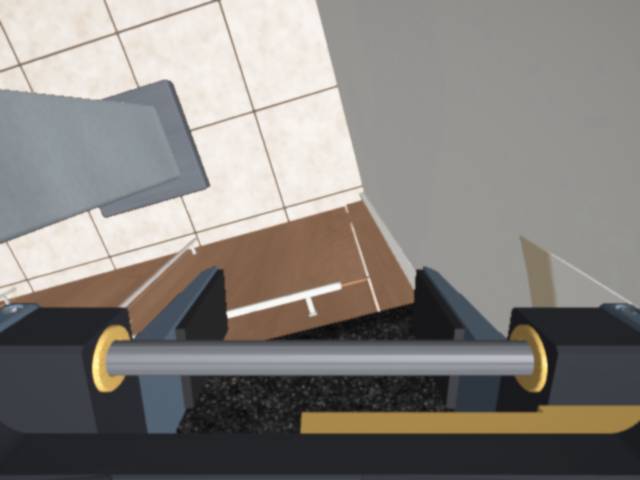

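Candidates for the jar: side (190,275), clear with a black cap; side (206,258), all green, so excluded; and a row of jars at the back left (about 205–230,195) that's part of the background. The first fits the description. I'll confirm it in a crop and measure the poses.

```bash
cat > h.py <<'E'
import numpy as np,cv2
from workcell import status, vision
def cloud(f):
    d=f["depth"];h,w=d.shape;fl=h/2/np.tan(np.radians(f["fov_y"]/2))
    u,v=np.meshgrid(np.arange(w),np.arange(h))
    P=np.stack([(u-f["cx"])*d/fl,(v-f["cy"])*d/fl,d],-1)
    W=P@f["pose"][:3,:3].T+f["pose"][:3,3]
    W[d<=0]=np.nan
    return W
def proj(f,p):
    fl=240/np.tan(np.radians(f["fov_y"]/2));q=f["pose"][:3,:3].T@(np.asarray(p,float)-f["pose"][:3,3])
    return fl*q[0]/q[2]+f["cx"],fl*q[1]/q[2]+f["cy"]
def rayplane(f,u,v,z):
    fl=240/np.tan(np.radians(f["fov_y"]/2));d=f["pose"][:3,:3]@np.array([(u-f["cx"])/fl,(v-f["cy"])/fl,1]);o=f["pose"][:3,3]
    return o+d*(z-o[2])/d[2]
E
python3 - <<'E'
from h import *
f=vision.grab_frame("side");im=f["color"]
a=cv2.resize(im[225:305,160:240],(600,600),interpolation=cv2.INTER_CUBIC);cv2.imwrite("pics/b1.png",a)
a=cv2.resize(im[225:365,320:510],(800,590),interpolation=cv2.INTER_CUBIC);cv2.imwrite("pics/b2.png",a)
W=cloud(f)
for l in("jar","caddy","outline"):
    for d in vision.silhouettes("side",l):
        m=d["pixels"]&np.isfinite(W[...,0]);p=W[m];print(l,round(d["p"],2),m.sum(),np.percentile(p,[2,50,98],axis=0).round().tolist())
np.savez("side.npz",W=W,im=im)
t=vision.grab_frame("top");np.savez("top.npz",W=cloud(t),im=t["color"])
a=cv2.resize(t["color"][165:285,330:490],(800,600),interpolation=cv2.INTER_CUBIC);cv2.imwrite("pics/b3.png",a)
E
```

```text
jar 0.94 638 [[411.0, 332.0, 1.0], [421.0, 342.0, 59.0], [445.0, 365.0, 104.0]]
jar 0.73 578 [[493.0, 341.0, -0.0], [501.0, 352.0, 59.0], [529.0, 378.0, 104.0]]
caddy 0.56 9551 [[432.0, -360.0, 2.0], [509.0, -205.0, 91.0], [610.0, -65.0, 202.0]]
outline 0.8 42 [[407.0, 5.0, -4.0], [418.0, 279.0, -1.0], [433.0, 292.0, 2.0]]
```

View pics/b1.png

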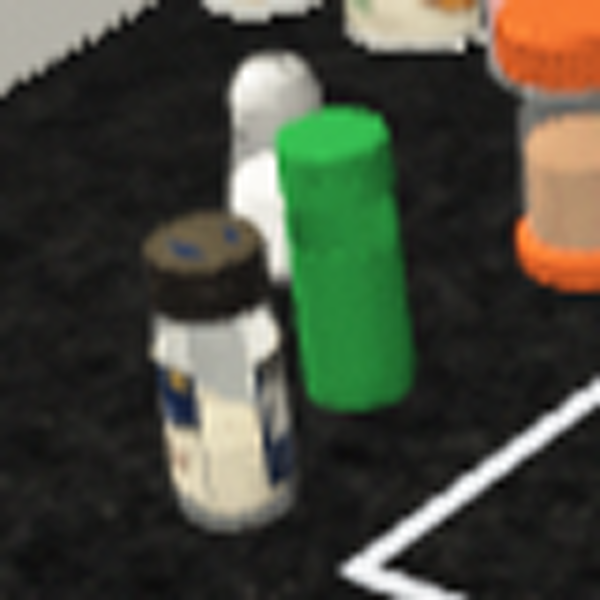

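View pics/b2.png

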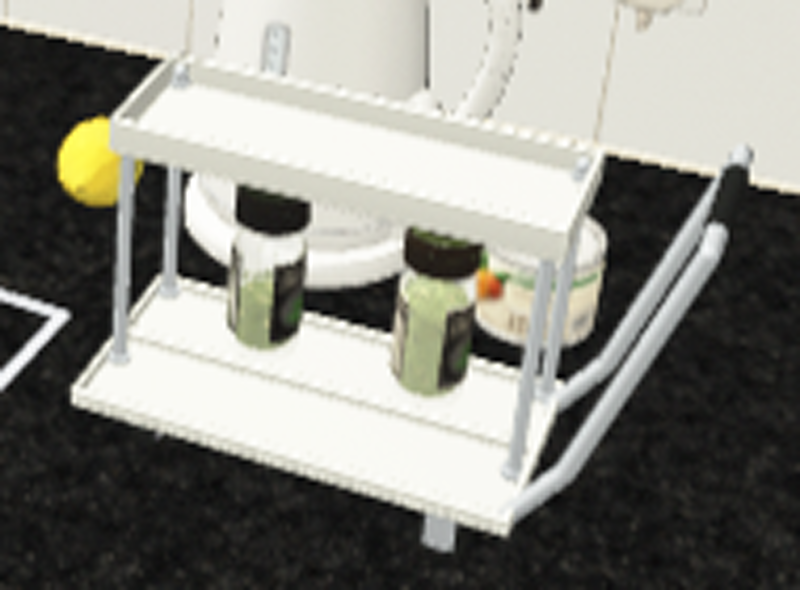

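View pics/b3.png

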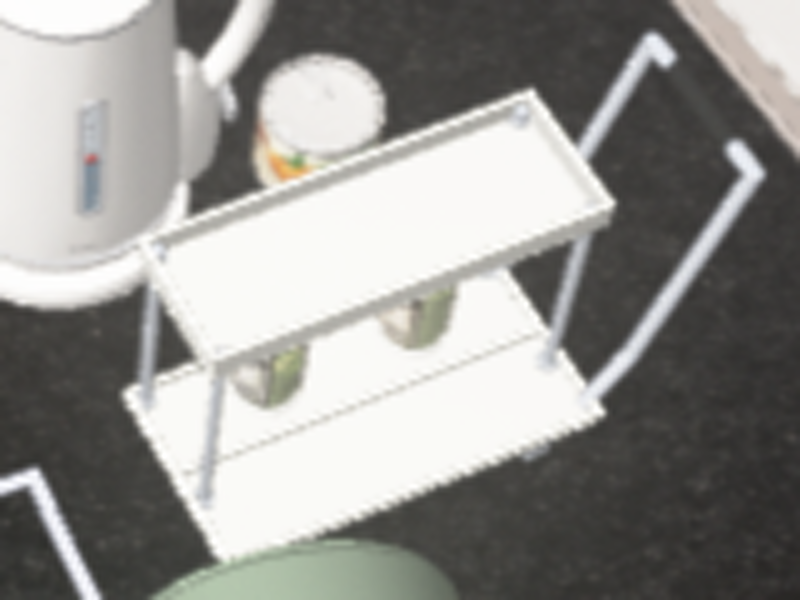

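Confirmed: the black-capped jar with the label (crop 140–300, 215–530) is the one meant, and the green one is its look-alike. Now the caddy, outline and jar poses.

```bash
python3 - <<'E'
from h import *
for c in("side","top"):
    D=np.load(c+".npz");W=D["W"];im=D["im"]
    reg=(W[...,0]>380)&(W[...,0]<640)&(W[...,1]>-420)&(W[...,1]<-20)&(im.min(-1)>110)
    for n,lo,hi in(("low",32,52),("up",180,200),("upper floor",172,200),("bar",190,225)):
        m=reg&(W[...,2]>lo)&(W[...,2]<hi)
        if n=="bar": m=(W[...,0]>380)&(W[...,0]<640)&(W[...,1]>-420)&(W[...,1]<-310)&(W[...,2]>lo)&(W[...,2]<hi)
        p=W[m][:,:2].astype(np.float32)
        # outlier filter: largest comp
        if len(p)<5: continue
        r=cv2.minAreaRect(p);print(c,n,len(p),r, np.percentile(W[m],[1,99],axis=0).round().tolist())
        print(cv2.boxPoints(r).round().tolist())
    # outline: white pix near z 0
    m=(W[...,0]>330)&(W[...,0]<680)&(W[...,1]>-40)&(W[...,1]<340)&(abs(W[...,2])<8)&(im.min(-1)>110)
    n,lab,st,_=cv2.connectedComponentsWithStats(m.astype(np.uint8),connectivity=8)
    k=1+np.argmax(st[1:,4]);p=W[lab==k][:,:2].astype(np.float32);r=cv2.minAreaRect(p);print("outline",len(p),r,cv2.boxPoints(r).round().tolist())
    m=(np.hypot(W[...,0]-432,W[...,1]-352)<45)&(W[...,2]>98)&(W[...,2]<112)
    p=W[m];
    if len(p)>5: print("captop",len(p),cv2.minEnclosingCircle(p[:,:2].astype(np.float32)),p.mean(0))
E
```

```text
side low 3512 ((495.9275817871094, -184.41192626953125), (247.6066436767578, 133.33595275878906), 88.39555358886719) [[429.0, -300.0, 35.0], [559.0, -63.0, 50.0]]
[[426.0, -306.0], [559.0, -310.0], [566.0, -63.0], [433.0, -59.0]]
side up 1426 ((509.24627685546875, -214.150146484375), (312.96441650390625, 113.54869842529297), 82.2984848022461) [[437.0, -358.0, 180.0], [560.0, -63.0, 195.0]]
[[432.0, -362.0], [545.0, -377.0], [586.0, -67.0], [474.0, -51.0]]
side upper floor 3122 ((509.2415771484375, -214.1515350341797), (312.9761962890625, 113.58126068115234), 82.28919982910156) [[438.0, -356.0, 174.0], [559.0, -64.0, 194.0]]
[[432.0, -362.0], [545.0, -377.0], [587.0, -67.0], [474.0, -51.0]]
side bar 241 ((487.7638244628906, -362.5490417480469), (17.7347469329834, 110.41278839111328), 88.55376434326172) [[435.0, -371.0, 190.0], [541.0, -354.0, 219.0]]
[[432.0, -370.0], [543.0, -373.0], [543.0, -355.0], [433.0, -352.0]]
outline 960 ((489.49615478515625, 146.8043670654297), (295.6900939941406, 188.74087524414062), 85.57878875732422) [[384.0, 7.0], [572.0, -8.0], [595.0, 287.0], [407.0, 3
[... 641 characters left out ...]
6), (306.81610107421875, 113.91912078857422), 84.55391693115234) [[444.0, -355.0, 173.0], [560.0, -63.0, 199.0]]
[[435.0, -360.0], [548.0, -371.0], [577.0, -65.0], [464.0, -54.0]]
top bar 212 ((490.7892150878906, -362.76141357421875), (20.63896369934082, 113.13507080078125), 88.90387725830078) [[436.0, -373.0, 190.0], [546.0, -353.0, 225.0]]
[[434.0, -372.0], [547.0, -374.0], [548.0, -354.0], [434.0, -351.0]]
outline 656 ((507.7286376953125, 140.01187133789062), (293.7192077636719, 146.45889282226562), 86.02974700927734) [[425.0, -1.0], [571.0, -12.0], [591.0, 281.0], [445.0, 292.0]]
captop 196 ((431.4407958984375, 352.3349609375), 21.293231964111328) [430.71509321 352.04243998 105.32657075]
```

The side and top views agree. The jar is at about (431, 352), the caddy at about (495, -184) heading 88°, and the outline centre at about (489, 147) at 86°. I'll move over to the jar's side of the table while turning the jaws.

```bash
cat >> h.py <<'E'
from scipy.spatial.transform import Rotation as Rn
def cur():
    s=status.state();return np.array(s["ee_pos"]),Rn.from_euler("xyz",s["ee_rot"],degrees=True),s
def tgtR(az,lean):  # option B: tool x up/forward, y right
    a,l=np.radians(az),np.radians(lean)
    z=np.array([np.cos(a)*np.sin(l),np.sin(a)*np.sin(l),-np.cos(l)]);y=np.array([np.sin(a),-np.cos(a),0]);x=np.cross(y,z)
    return Rn.from_matrix(np.stack([x,y,z],1))
def go(pt,R,n,back=172):
    """grasp point pt, print: total shift in the current tool frame (translate first), then turn; and per-row"""
    p,C,s=cur();T=np.array(pt)-back*R.as_matrix()[:,2]
    d=C.inv().apply(T-p)/1000;r=(C.inv()*R).as_rotvec()
    print("time",round(s["time_s"],2),"tcp",p.round(1),"tgt",T.round(1),"shift",d.round(4),"row",(d/n).round(4),"| turn",r.round(3),"row",(r/n).round(4),"q",np.round(s["qpos"],1),"F",np.round(s["force"],1),"w",round(s["gripper_width"],1))
def lin(pt,R,n,back=172):
    """linear translate + slerp, distinct rows"""
    p,C,s=cur();T=np.array(pt)-back*R.as_matrix()[:,2];rv=(C.inv()*R).as_rotvec()
    for i in range(n):
        A=C*Rn.from_rotvec(rv*i/n);print((A.inv().apply((T-p)/n)/1000).round(4).tolist(),(rv/n).round(3).tolist())
E
python3 -m jog '[[0.08,-0.0268,-0.0291,0,0,0,0],[0.08,-0.0268,-0.0291,0,0,0,0],[0.08,-0.0268,-0.0291,0,0,0,0],[0.08,-0.0268,-0.0291,0,0,0,0],[0.08,-0.0268,-0.0291,0,0,0,0],[0.08,-0.0268,-0.0291,0,0,0,0],[0.08,-0.0268,-0.0291,0,0,0,0],[0.08,-0.0268,-0.0291,0,0,0,0]]' 20
python3 -m jog '[[0.08,0,0,0,0,0,0.182],[0.08,0,0,0,0,0,0.182],[0.08,0,0,0,0,0,0.182],[0.08,0,0,0,0,0,0.182],[0.08,0,0,0,0,0,0.182],[0.08,0,0,0,0,0,0.182],[0.08,0,0,0,0,0,0.182],[0.08,0,0,0,0,0,0.182],[0.08,0,0,0,0,0,0.182],[0.08,0,0,0,0,0,0.182],[0.08,0,0,0,0,0,0.182],[0.08,0,0,0,0,0,0.182]]'
python3 -c "
from h import *
go([431.4,352.4,180],tgtR(39,45),5)"
```

```text
time_s: 2.75
ee_pos: [299.8, 269.7, 405.0]
ee_rot: [180.0, 0.0, 164.2]
force: [0.9, -0.5, 0.2]
gripper_width: 80.0
time_s: 4.25
ee_pos: [299.4, 270.8, 404.9]
ee_rot: [-180.0, -0.0, 38.7]
force: [0.2, 0.9, -0.5]
gripper_width: 80.1
time 4.25 tcp [299.4 270.8 404.9] tgt [336.9 275.9 301.6] shift [0.0323 0.0195 0.1033] row [0.0065 0.0039 0.0207] | turn [ 0.002  0.785 -0.005] row [ 0.0004  0.157  -0.0009] q [ 40.5   2.7 109.7   0.   67.7  91.8] F [ 0.2  0.9 -0.5] w 80.1
```

```bash
python3 -m jog '[[0.08,0.0065,0.0039,0,0,0.157,0],[0.08,0.0065,0.0039,0,0,0.157,0],[0.08,0.0065,0.0039,0,0,0.157,0],[0.08,0.0065,0.0039,0,0,0.157,0],[0.08,0.0065,0.0039,0,0,0.157,0],[0.08,0,0,0,0,0,0]]'
python3 -c "
from h import *
go([431.4,352.4,110],tgtR(39,45),4)"
```

```text
time_s: 5.0
ee_pos: [334.8, 274.2, 414.3]
ee_rot: [-180.0, -44.9, 39.0]
force: [0.4, 0.6, -0.4]
gripper_width: 79.8
time 5.0 tcp [334.8 274.2 414.3] tgt [336.9 275.9 231.6] shift [-1.270e-01  1.000e-04  1.314e-01] row [-0.0317  0.      0.0328] | turn [-0.001  0.002  0.   ] row [-0.0002  0.0006  0.    ] q [ 37.4  -2.7 120.2   3.8  17.7  85.3] F [ 0.4  0.6 -0.4] w 79.8
```

```bash
python3 -m jog '[[0.08,-0.0254,0,0.0263,0,0,0],[0.08,-0.0254,0,0.0263,0,0,0],[0.08,-0.0254,0,0.0263,0,0,0],[0.08,-0.0254,0,0.0263,0,0,0],[0.08,-0.0254,0,0.0263,0,0,0],[0.08,0,0,0,0,0,0]]'
python3 - <<'E'
from h import *
go([431.4,352.4,52],tgtR(39,45),4)
f=vision.grab_frame("side");cv2.imwrite("pics/c1.png",cv2.resize(f["color"][180:330,120:320],(800,600)))
f=vision.grab_frame("wrist");cv2.imwrite("pics/c2.png",f["color"])
E
```

```text
time_s: 5.75
ee_pos: [335.8, 279.0, 320.7]
ee_rot: [-177.7, -44.3, 39.0]
force: [0.1, -0.6, 0.8]
gripper_width: 80.1
time 5.75 tcp [335.8 279.  320.7] tgt [336.9 275.9 173.6] shift [-0.1035  0.0073  0.1042] row [-0.0259  0.0018  0.026 ] | turn [-0.041  0.012  0.   ] row [-0.0102  0.003   0.0001] q [ 37.    4.9 128.7  59.6   4.3  28.9] F [ 0.1 -0.6  0.8] w 80.1
```

View pics/c1.png

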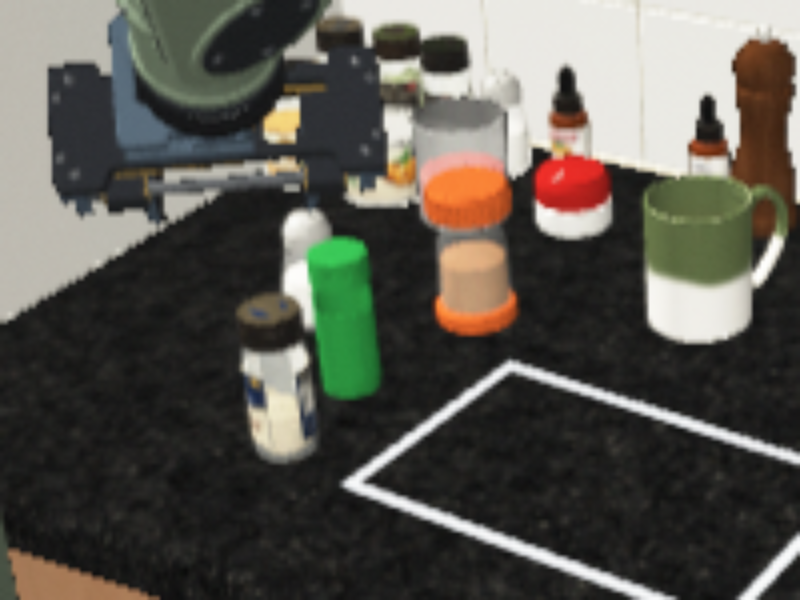

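View pics/c2.png

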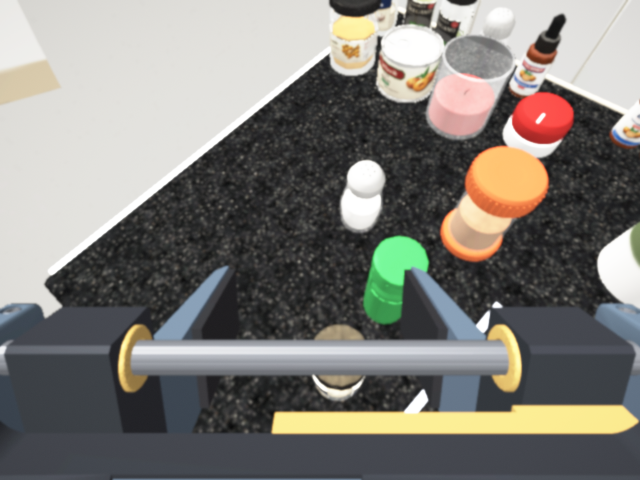

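The side crop shows the jar at (280,380), still untouched, with the gripper above it. At 45° lean here the wrist runs into its straight-line limit (q5 = 4°). I'll fit the arm geometry from the readings to choose a better lean and wrist branch.

```bash
cat > kin.py <<'E'
import numpy as np
from scipy.optimize import least_squares
from scipy.spatial.transform import Rotation as R
rd=np.radians
# TCP world = Rz(q1)*( [a1,0,H] + Ry(q2)[e2,0,L2] + Ry(q2+q3)[e3? ,0,L3] Rz(q4) Ry(q5) [0,0,d] )
def fk(q,p):
    a1,H,L2,e,L3,d=p;q=rd(np.asarray(q,float))
    ry=lambda a:R.from_rotvec([0,a,0]);rz=lambda a:R.from_rotvec([0,0,a])
    B=rz(q[0])*ry(q[1]+q[2])*rz(q[3])*ry(q[4])
    A=rz(q[0])
    x=A.apply([a1,0,H])+(A*ry(q[1])).apply([0,0,L2])+(A*ry(q[1]+q[2])).apply([e,0,L3])+B.apply([0,0,d])
    return x,(B*rz(-q[5])*R.from_euler("z",90,degrees=True)) if False else (x,B)[1]*rz(q[5])
D=[([73.0488,18.3495,89.7066,0,72.0445,-1.1465],[156.559,553.089,403.94]),
([40.5,2.7,109.7,0,67.7,91.8],[299.4,270.8,404.9]),
([37.4,-2.7,120.2,3.8,17.7,85.3],[334.8,274.2,414.3]),
([37.0,4.9,128.7,59.6,4.3,28.9],[335.8,279.0,320.7])]
if __name__=="__main__":
    def res(p):
        out=[]
        for q,x in D:
            y=fk(q,p)[0];out+=[np.hypot(*y[:2])-np.hypot(*x[:2]),y[2]-x[2]]
        return np.array(out+list((np.array(p)-[0,300,300,0,300,100])*1e-3))
    s=least_squares(res,[0,300,300,0,300,100]);print(s.x.round(1),res(s.x).round(1))
    from workcell import status
    st=status.state();print(st["qpos"].round(2));
    for q,x in D: y=fk(q,s.x)[0];print(np.round(y,1),x,"az",np.degrees(np.arctan2(y[1],y[0])-np.arctan2(x[1],x[0])).round(2))
E
python3 kin.py
```

```text
[ -0.  139.4 592.3  24.4 416.8 145.1] [ 0.   0.3 -0.1 -0.2 -0.  -0.1  0.   0.1 -0.  -0.2  0.3  0.   0.1  0. ]
[ 36.96   4.85 128.65  59.48   4.27  28.99]
[167.6 549.9 404.2] [156.559, 553.089, 403.94] az -1.15
[306.9 262.1 404.7] [299.4, 270.8, 404.9] az -1.63
[342.  265.2 414.2] [334.8, 274.2, 414.3] az -1.53
[343.  270.2 320.8] [335.8, 279.0, 320.7] az -1.49
```

```bash
cat > ik.py <<'E'
import numpy as np
from scipy.optimize import least_squares
from scipy.spatial.transform import Rotation as R
P=[0,139.4,592.3,24.4,416.8,145.1];OFF=11.5
lo=np.array([-177.97,-48.28,12.27,-77.06,2.81,-146.56]);hi=np.array([177.97,115.42,149.76,257.06,150.46,146.56])
def fk(q):
    a1,H,L2,e,L3,d=P;q=np.radians(np.asarray(q,float))
    ry=lambda a:R.from_rotvec([0,a,0]);rz=lambda a:R.from_rotvec([0,0,a])
    A=rz(q[0]);F=A*ry(q[1]+q[2]);B=F*rz(q[3])*ry(q[4])
    x=A.apply([a1,OFF,H])+(A*ry(q[1])).apply([0,0,L2])+F.apply([e,0,L3])+B.apply([0,0,d])
    return x,B*rz(q[5]+np.pi/2)
def ik(x,Rt,seed):
    f=lambda q:np.r_[(fk(q)[0]-x)/10,(fk(q)[1].inv()*Rt).as_rotvec()*20]
    s=least_squares(f,np.clip(seed,lo+1,hi-1),bounds=(lo,hi));return s.x,np.linalg.norm(s.fun)
E
python3 - <<'E'
from ik import *
from h import tgtR
def show(n,pt,az,lean,flipx=False):
    Rt=tgtR(az,lean)
    if flipx: Rt=Rt*R.from_euler("z",180,degrees=True)
    T=np.array(pt)-172*Rt.as_matrix()[:,2];b=np.degrees(np.arctan2(T[1],T[0]))
    for nm,seed in(("unfl",[b,0,120,0,20,-80 if flipx else 85]),("flip",[b,0,130,180,20,85 if flipx else -85])):
        q,e=ik(T,Rt,seed);print(n,az,lean,"A" if flipx else "B",nm,q.round(1),round(e,2))
for lean in(40,50,60,70):
    show("pick",[431.4,352.4,55],39,lean);show("pick",[431.4,352.4,55],39,lean,True)
for lean in(40,50,60):
  for az in(-2,-12):
    show("place",[465,-160,95],az,lean);show("place",[465,-160,95],az,lean,True)
show("push0",[489,-369,215],-2,0);show("push0",[489,-369,215],-2,0,True)
show("push1",[476,-38,215],-4,0);show("push1",[476,-38,215],-4,0,True)
E
```

```text
pick 39 40 B unfl [ 37.5  21.2 136.  176.8  17.2 -88.1] 0.0
pick 39 40 B flip [ 37.5  21.2 136.  176.8  17.2 -88.1] 0.0
pick 39 40 A unfl [  37.    18.5  130.6   55.     2.8 -146.6] 4.19
pick 39 40 A flip [ 37.5  21.2 136.  176.8  17.2  91.9] 0.0
pick 39 50 B unfl [ 37.3  25.8 143.1 178.   39.  -89.5] 0.0
pick 39 50 B flip [ 37.3  25.8 143.1 178.   39.  -89.5] 0.0
pick 39 50 A unfl [ 39.2  18.  132.5 -77.1   2.8 -12.3] 8.32
pick 39 50 A flip [ 37.3  25.8 143.1 178.   39.   90.5] 0.0
pick 39 60 B unfl [ 37.1  34.5 149.5 178.2  64.  -90.1] 0.0
pick 39 60 B flip [ 37.1  34.5 149.5 178.2  64.  -90.1] 0.0
pick 39 60 A unfl [ 39.3  17.9 133.7 -77.1   2.8 -12. ] 12.71
pick 39 60 A flip [ 37.1  34.5 149.5 178.2  64.   89.9] 0.0
pick 39 70 B unfl [ 37.3  42.7 149.8 178.4  79.7 -90.4] 2.84
pick 39 70 B flip [ 37.3  42.7 149.8 178.4  79.7 -90.4] 2.84
pick 39 70 A unfl [ 39.4  18.5 134.4 -77.1   2.8 -11.6] 17.17
pick 39 70 A flip [ 37.3  42.7 149.8 178.4  79.7  89.6] 2.84
place -2 40 B unfl [-32.5  12.6 139.5 111.8  20.6 -47.4] 0.0
place -2 40 B flip [-32.5  12.6 139.5 111.8  20.6 -47.4] 0.0
pla
[... 1189 characters left out ...]
.  -84.4] 3.42
place -12 60 B flip [-30.7  20.7 149.8 156.5  46.  -84.4] 3.42
place -12 60 A unfl [ -23.4    7.   140.3   48.8    2.8 -146.6] 11.87
place -12 60 A flip [-30.7  20.7 149.8 156.5  46.   95.6] 3.42
push0 -2 0 B unfl [-38.1  22.3  86.2  -0.   71.5  53.9] 0.0
push0 -2 0 B flip [-38.1  22.3  86.2  -0.   71.5  53.9] 0.0
push0 -2 0 A unfl [ -38.1   22.3   86.2   -0.    71.5 -126.1] 0.0
push0 -2 0 A flip [-39.5  17.6 112.6  85.    4.3 146.6] 18.62
push1 -4 0 B unfl [ -5.9  10.3 103.5   0.   66.3  88.1] 0.0
push1 -4 0 B flip [ -5.9  10.3 103.5   0.   66.3  88.1] 0.0
push1 -4 0 A unfl [ -5.9  10.3 103.5  -0.   66.3 -91.9] 0.0
push1 -4 0 A flip [ -5.1   8.1 126.6 257.1   2.8  10.7] 17.65
```

Good: the fit is sub-millimetre, and 45° lean works at both ends with the wrist in the other branch (q4 ≈ 180). I'll continue the descent and correct just above the jar.

```bash
python3 - <<'E'
from ik import *
from h import tgtR
for az in(-5,-10):
  q=[-31,15,143,140,28,-70]
  for pt in ([465,-160,95],[465,-160,112],[435,-160,112],[435,-160,150],[435,-160,200],[435,-160,250],[435,-160,300]):
    Rt=tgtR(az,45);q,e=ik(np.array(pt)-172*Rt.as_matrix()[:,2],Rt,q);print(az,pt,q.round(1),round(e,2))
E
python3 -m jog '[[0.08,-0.0106,0.0011,0.0106,0,0.003,0],[0.08,-0.0106,0.0011,0.0106,0,0.003,0],[0.08,-0.0106,0.0011,0.0106,0,0.003,0],[0.08,-0.0106,0.0011,0.0106,0,0.003,0],[0.08,0,0,0,0,0,0],[0.08,0,0,0,0,0,0]]'
python3 -c "
from h import *
go([431.4,352.4,52],tgtR(39,45),4)"
```

```text
-5 [465, -160, 95] [-32.5  14.  143.7 133.6  26.8 -67.1] 0.0
-5 [465, -160, 112] [-32.5  11.3 142.3 127.1  24.2 -59.8] 0.0
-5 [435, -160, 112] [-36.2   9.5 145.2 123.8  26.1 -59.9] 0.0
-5 [435, -160, 150] [-36.2   3.5 141.7 104.4  22.2 -38.7] 0.0
-5 [435, -160, 200] [-36.2  -2.9 136.8  76.3  22.1  -8.4] 0.0
-5 [435, -160, 250] [-36.2  -7.7 131.5  55.6  26.3  14.3] 0.0
-5 [435, -160, 300] [-36.2 -11.2 125.9  43.2  32.3  28.4] 0.0
-10 [465, -160, 95] [-28.8  13.6 144.5 147.5  25.1 -73.5] 0.0
-10 [465, -160, 112] [-28.8  10.8 143.1 141.9  21.6 -67.4] 0.0
-10 [435, -160, 112] [-32.2   9.  146.1 138.   23.5 -66.5] 0.0
-10 [435, -160, 150] [-32.2   2.8 142.6 117.2  17.4 -44.3] 0.0
-10 [435, -160, 200] [-32.2  -3.7 137.5  78.   15.8  -3.6] 0.0
-10 [435, -160, 250] [-32.2  -8.5 132.1  49.6  20.5  26.2] 0.0
-10 [435, -160, 300] [-32.2 -12.1 126.5  35.5  27.3  41.5] 0.0
time_s: 6.6
ee_pos: [335.3, 279.5, 294.5]
ee_rot: [-176.9, -44.6, 39.2]
force: [0.3, -0.5, 0.4]
gripper_width: 80.0
time 6.6 tcp [335.3 279.5 294.5] tgt [336.9 275.9 173.6] shift [-0.0856  0.0084  0.0851] row [-0.0214  0.0021  0.0213] | turn [-0.056  0.008  0.002] row [-0.0139  0.0019  0.0005] q [ 36.7   7.6 131.  122.1   5.7 -34. ] F [ 0.3 -0.5  0.4] w 80.0
```

```bash
python3 -m jog '[[0.08,-0.005,0.0014,0.005,-0.01,0.002,0],[0.08,-0.005,0.0014,0.005,-0.01,0.002,0],[0.08,-0.005,0.0014,0.005,-0.01,0.002,0],[0.08,-0.005,0.0014,0.005,-0.01,0.002,0],[0.08,-0.005,0.0014,0.005,-0.01,0,0],[0.08,-0.005,0.0014,0.005,-0.006,0,0],[0.08,0,0,0,0,0,0]]'
python3 -c "
from h import *
go([431.4,352.4,52],tgtR(39,45),4)"
```

```text
time_s: 7.48
ee_pos: [339.9, 273.6, 251.5]
ee_rot: [179.9, -45.0, 39.1]
force: [0.3, 0.2, 0.6]
gripper_width: 79.8
time 7.47 tcp [339.9 273.6 251.5] tgt [336.9 275.9 173.6] shift [-0.0557 -0.0037  0.0544] row [-0.0139 -0.0009  0.0136] | turn [-0.     0.001  0.002] row [-0.      0.0002  0.0004] q [ 36.8  12.6 134.6 172.6  12.2 -84.4] F [0.3 0.2 0.6] w 79.8
```

Well into the other branch and straight above the jar. Descending and closing.

```bash
python3 -m jog '[[0.08,-0.0093,-0.0012,0.0091,0,0,0],[0.08,-0.0093,-0.0012,0.0091,0,0,0],[0.08,-0.0093,-0.0013,0.0091,0,0,0],[0.08,-0.0093,0,0.0091,0,0,0],[0.08,-0.0093,0,0.0091,0,0,0],[0.08,-0.0092,0,0.0089,0,0,0],[0.08,0,0,0,0,0,0]]' 20
python3 - <<'E'
from h import *
go([431.4,352.4,52],tgtR(39,45),4)
f=vision.grab_frame("side");cv2.imwrite("pics/d1.png",cv2.resize(f["color"][180:330,120:320],(800,600)))
E
```

```text
time_s: 8.35
ee_pos: [336.9, 275.9, 173.3]
ee_rot: [180.0, -44.9, 39.1]
force: [0.4, -0.2, 0.8]
gripper_width: 80.2
time 8.35 tcp [336.9 275.9 173.3] tgt [336.9 275.9 173.6] shift [ 0.0002  0.0001 -0.0002] row [ 0.      0.     -0.0001] | turn [-0.001  0.002  0.001] row [-0.0002  0.0004  0.0003] q [ 37.4  23.6 139.7 177.6  28.2 -89. ] F [ 0.4 -0.2  0.8] w 80.2
```

View pics/d1.png

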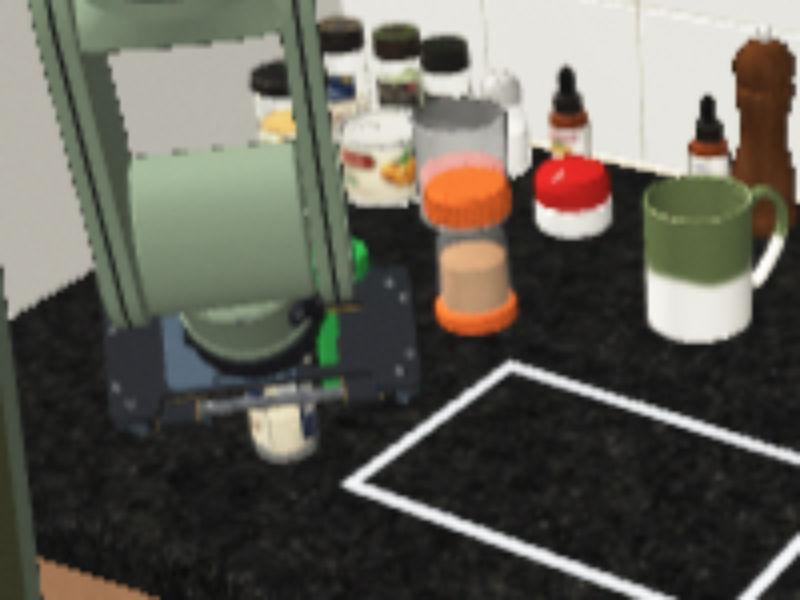

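The jar foot is unmoved at crop (285,450) and sits between the fingers. Closing and lifting.

```bash
python3 -m jog '[[0.03,0,0,0,0,0,0],[0.03,0,0,0,0,0,0],[0.03,0,0,0,0,0,0],[0.03,0,0,0,0,0,0],[0.03,0,0,0,0,0,0],[0.03,0,0,0,0,0,0],[0.03,0,0,0,0,0,0],[0.03,0,0,0,0,0,0]]' 20
python3 -m jog '[[0.03,0.005,0,-0.005,0,0,0],[0.03,0.01,0,-0.01,0,0,0],[0.03,0.01,0,-0.01,0,0,0],[0.03,0.01,0,-0.01,0,0,0],[0.03,0,0,0,0,0,0]]' 
python3 - <<'E'
from h import *
from ik import ik,fk
go([300,330,160],tgtR(-5,45),4)
f=vision.grab_frame("side");cv2.imwrite("pics/e1.png",cv2.resize(f["color"][180:330,120:320],(800,600)))
# path candidates
import numpy as np
p,C,s=cur();q=s["qpos"]
for az,pt in((39,[432,352,100]),(30,[450,300,150]),(20,[470,220,170]),(10,[470,120,170]),(3,[450,20,170]),(-2,[435,-70,170]),(-5,[435,-160,170]),(-5,[435,-160,130]),(-5,[435,-160,112])):
    Rt=tgtR(az,45);q,e=ik(np.array(pt)-172*Rt.as_matrix()[:,2],Rt,q);print(az,pt,q.round(1),round(e,2))
E
```

```text
time_s: 9.4
ee_pos: [336.9, 275.6, 173.7]
ee_rot: [179.9, -45.0, 39.1]
force: [-0.6, -0.9, 2.8]
gripper_width: 40.5
time_s: 10.02
ee_pos: [336.9, 275.7, 224.1]
ee_rot: [179.9, -45.1, 39.1]
force: [0.3, -0.9, -0.7]
gripper_width: 40.5
time 10.03 tcp [336.9 275.7 224.1] tgt [178.8 340.6 281.6] shift [-0.0169 -0.1498 -0.0988] row [-0.0042 -0.0375 -0.0247] | turn [-0.543 -0.002  0.544] row [-0.1357 -0.0004  0.136 ] q [ 37.4  16.1 136.7 176.5  17.9 -87.9] F [ 0.3 -0.9 -0.7] w 40.5
39 [432, 352, 100] [ 37.3  16.4 136.9 176.2  18.3 -87.6] 0.0
30 [450, 300, 150] [  34.2    8.8  135.   199.1    9.2 -105.9] 0.0
20 [470, 220, 170] [  26.7    4.6  135.5  223.9    6.8 -128.9] 0.0
10 [470, 120, 170] [  15.5    1.5  139.   215.9    6.7 -121.8] 0.0
3 [450, 20, 170] [ -0.8  -2.  142.5 153.5   6.1 -66.4] 0.0
-2 [435, -70, 170] [-19.4  -2.6 143.1 108.2  12.9 -31.2] 0.0
-5 [435, -160, 170] [-36.2   0.8 139.8  92.8  21.5 -26.2] 0.0
-5 [435, -160, 130] [-36.2   6.5 143.6 115.3  23.9 -50.5] 0.0
-5 [435, -160, 112] [-36.2   9.5 145.2 123.8  26.1 -59.9] 0.0
```

View pics/e1.png

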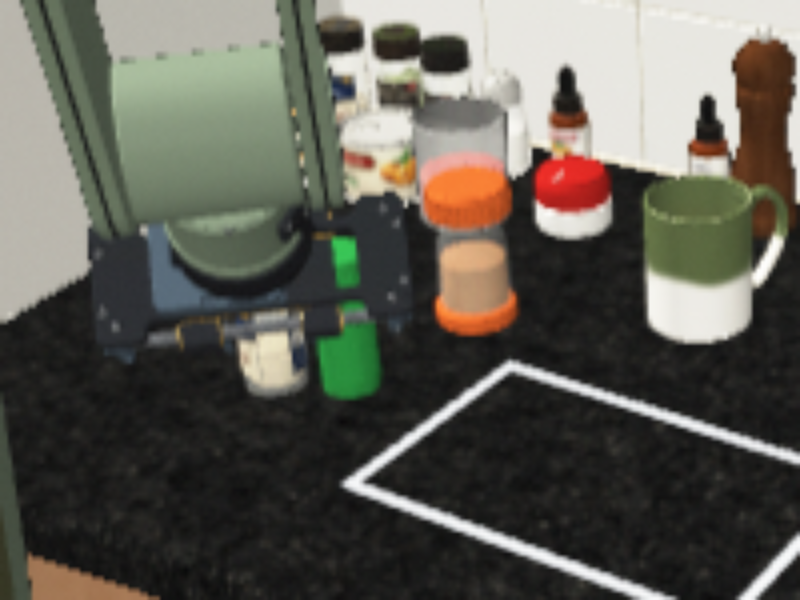

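The jar is lifted straight up, with its foot clear at crop (275,390). I'll carry it low along an arc about a vertical axis, so it stays upright, to a point in front of the caddy.

```bash
cat >> h.py <<'E'
from scipy.linalg import expm,logm
def screw(pt,R,n,back=172):
    p,C,s=cur();T=np.eye(4);T[:3,:3]=R.as_matrix();T[:3,3]=(np.array(pt)-back*R.as_matrix()[:,2])/1000
    S=np.eye(4);S[:3,:3]=C.as_matrix();S[:3,3]=p/1000
    M=expm(np.real(logm(np.linalg.inv(S)@T))/n);print("screw row",M[:3,3].round(4).tolist(),Rn.from_matrix(M[:3,:3]).as_rotvec().round(4).tolist())
    out=[];A=S
    for i in range(n): A=A@M;out.append((A[:3,3]*1000+back*A[:3,2]).round(0).tolist())
    print("path",out[::2])
E
python3 - <<'E'
from h import *
screw([440,-30,115],tgtR(-5,45),12)
E
```

```text
screw row [-0.006, 0.0234, -0.0075] [-0.0452, -0.0, 0.0454]
path [[443.0, 322.0, 103.0], [461.0, 259.0, 105.0], [471.0, 194.0, 107.0], [472.0, 129.0, 110.0], [466.0, 64.0, 112.0], [451.0, 1.0, 114.0]]
```

```bash
python3 -m jog '[[0.03,-0.006,0.0234,-0.0075,-0.0452,0,0.0454],[0.03,-0.006,0.0234,-0.0075,-0.0452,0,0.0454],[0.03,-0.006,0.0234,-0.0075,-0.0452,0,0.0454],[0.03,-0.006,0.0234,-0.0075,-0.0452,0,0.0454],[0.03,-0.006,0.0234,-0.0075,-0.0452,0,0.0454],[0.03,-0.006,0.0234,-0.0075,-0.0452,0,0.0454],[0.03,-0.006,0.0234,-0.0075,-0.0452,0,0.0454],[0.03,-0.006,0.0234,-0.0075,-0.0452,0,0.0454],[0.03,-0.006,0.0234,-0.0075,-0.0452,0,0.0454],[0.03,-0.006,0.0234,-0.0075,-0.0452,0,0.0454],[0.03,-0.006,0.0234,-0.0075,-0.0452,0,0.0454],[0.03,-0.006,0.0234,-0.0075,-0.0452,0,0.0454]]'
python3 - <<'E'
from h import *
go([432,-160,112],tgtR(-5,45),6)
screw([432,-160,112],tgtR(-5,45),6)
f=vision.grab_frame("side");cv2.imwrite("pics/f1.png",f["color"])
f=vision.grab_frame("top");cv2.imwrite("pics/f2.png",f["color"])
E
```

```text
time_s: 11.58
ee_pos: [318.9, -20.3, 235.5]
ee_rot: [180.0, -44.9, -5.1]
force: [-0.6, 0.4, -0.7]
gripper_width: 40.3
time 11.57 tcp [318.9 -20.3 235.5] tgt [ 310.8 -149.4  233.6] shift [0.0012 0.1293 0.0038] row [0.0002 0.0215 0.0006] | turn [ 0.002  0.002 -0.002] row [ 0.0003  0.0004 -0.0003] q [ -6.    6.6 149.  178.3  20.4 -89. ] F [-0.6  0.4 -0.7] w 40.3
screw row [0.0002, 0.0215, 0.0006] [0.0003, 0.0004, -0.0003]
path [[438.0, -53.0, 113.0], [436.0, -96.0, 113.0], [433.0, -139.0, 112.0]]
```

View pics/f1.png

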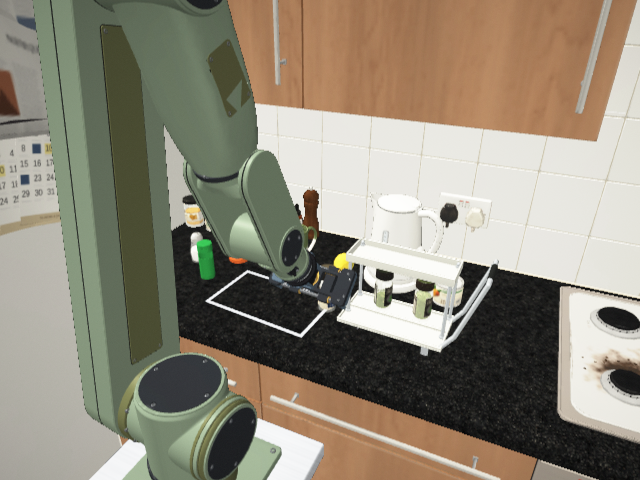

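View pics/f2.png

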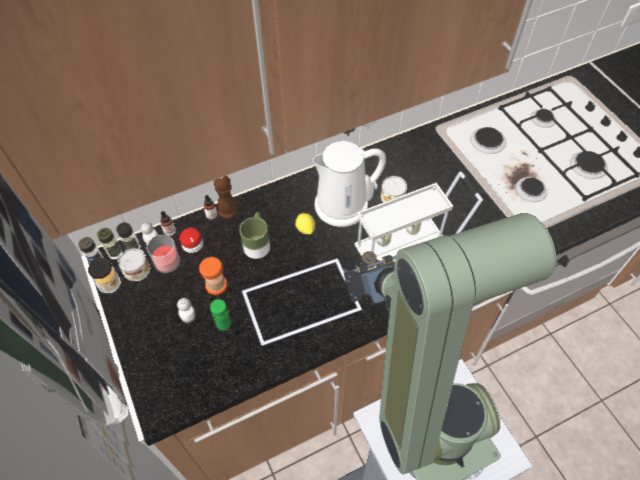

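Nothing is disturbed, and the gripper with the jar is just ahead of the caddy's front-left corner (side about (335,290)). Sliding alongside the bay.

```bash
python3 -m jog '[[0.03,0.0002,0.0215,0.0006,0,0,0],[0.03,0.0002,0.0215,0.0006,0,0,0],[0.03,0.0002,0.0215,0.0006,0,0,0],[0.03,0.0002,0.0215,0.0006,0,0,0],[0.03,0.0002,0.0215,0.0006,0,0,0],[0.03,0.0002,0.0215,0.0006,0,0,0],[0.03,0,0,0,0,0,0]]'
python3 - <<'E'
from h import *
go([465,-160,112],tgtR(-5,45),4)
f=vision.grab_frame("side");cv2.imwrite("pics/g1.png",cv2.resize(f["color"][215:365,310:510],(800,600)))
t=vision.grab_frame("top");W=cloud(t);im=t["color"]
m=(W[...,0]>330)&(W[...,0]<680)&(W[...,1]>-40)&(W[...,1]<340)&(abs(W[...,2])<10)&(im.min(-1)>90)
n,lab,st,_=cv2.connectedComponentsWithStats(m.astype(np.uint8),connectivity=8)
for k in range(1,n):
    if st[k,4]>60:
        p=W[lab==k][:,:2].astype(np.float32);print(st[k,4],cv2.minAreaRect(p),W[lab==k][:,2].mean())
E
```

```text
time_s: 12.55
ee_pos: [311.9, -149.3, 234.1]
ee_rot: [-180.0, -45.0, -5.1]
force: [-0.5, -0.2, -2.1]
gripper_width: 40.9
time 12.55 tcp [ 311.9 -149.3  234.1] tgt [ 343.8 -149.4  233.6] shift [ 0.0222 -0.0028  0.0228] row [ 0.0055 -0.0007  0.0057] | turn [ 0.001  0.001 -0.001] row [ 0.0003  0.0001 -0.0003] q [-36.3   9.4 145.3 123.5  26.1 -59.7] F [-0.5 -0.2 -2.1] w 40.9
1325 ((489.2159423828125, 141.156494140625), (295.34063720703125, 187.0048065185547), 85.53857421875) 1.4533565578272538
```

View pics/g1.png

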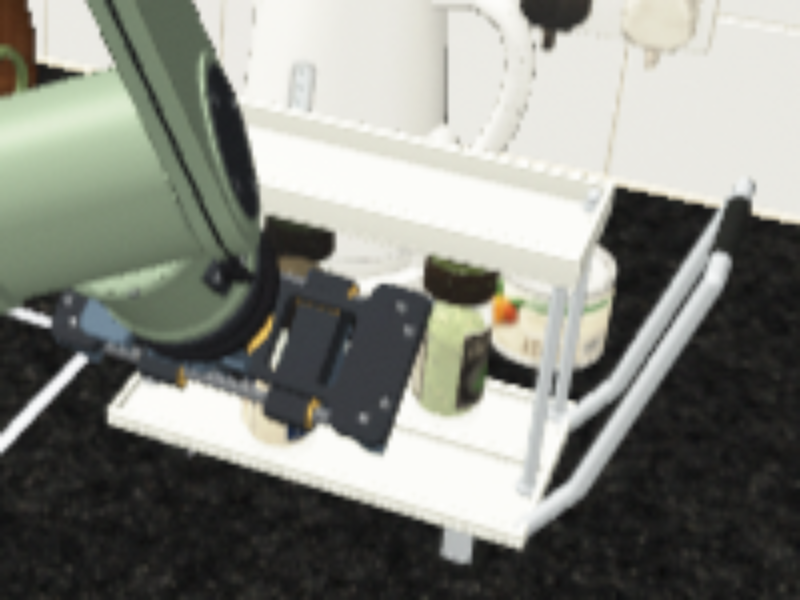

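The jar is beside the bay with its foot above the rim (crop (280,430)). Moving in 33 mm, then down.

```bash
python3 -m jog '[[0.03,0.0056,-0.0007,0.0057,0,0,0],[0.03,0.0056,-0.0007,0.0057,0,0,0],[0.03,0.0056,-0.0007,0.0057,0,0,0],[0.03,0.0056,-0.0007,0.0057,0,0,0],[0.03,0,0,0,0,0,0]]'
python3 - <<'E'
from h import *
go([465,-160,93],tgtR(-5,45),4)
f=vision.grab_frame("side");cv2.imwrite("pics/g2.png",cv2.resize(f["color"][215:365,310:510],(800,600)))
W=cloud(f);
m=(W[...,1]>-310)&(W[...,1]<-55)&(W[...,0]>400)&(W[...,0]<600)&(W[...,2]>30)&(W[...,2]<52)
print(W[m].mean(0),m.sum())
E
```

```text
time_s: 13.28
ee_pos: [344.4, -148.4, 234.1]
ee_rot: [180.0, -45.0, -5.0]
force: [0.0, 0.3, -1.6]
gripper_width: 40.4
time 13.28 tcp [ 344.4 -148.4  234.1] tgt [ 343.8 -149.4  214.6] shift [-0.0141  0.001   0.0135] row [-0.0035  0.0003  0.0034] | turn [-0. -0.  0.] row [-0.0001 -0.0001  0.0001] q [-32.3  11.2 142.2 127.1  24.  -59.7] F [ 0.   0.3 -1.6] w 40.4
[ 475.74531695 -195.74780742   39.14170665] 2770
```

View pics/g2.png

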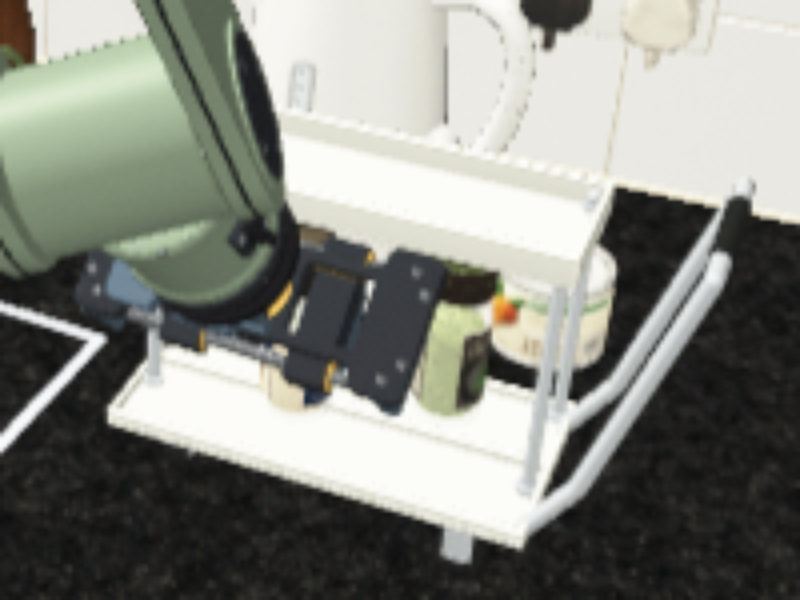

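The jar's foot is over the bay (crop (295,395)), with the caddy unmoved. Lowering slowly.

```bash
python3 -m jog '[[0.03,-0.0035,0,0.0034,0,0,0],[0.03,-0.0035,0,0.0034,0,0,0],[0.03,-0.0035,0,0.0034,0,0,0],[0.03,-0.002,0,0.002,0,0,0],[0.03,-0.0007,0,0.0007,0,0,0],[0.03,0,0,0,0,0,0]]'
python3 - <<'E'
from h import *
go([465,-160,93],tgtR(-5,45),4)
f=vision.grab_frame("side");cv2.imwrite("pics/g3.png",cv2.resize(f["color"][215:365,310:510],(800,600)))
E
```

```text
time_s: 14.08
ee_pos: [343.5, -148.5, 215.6]
ee_rot: [-180.0, -45.0, -5.0]
force: [-0.1, -0.7, -1.4]
gripper_width: 40.4
time 14.07 tcp [ 343.5 -148.5  215.6] tgt [ 343.8 -149.4  214.6] shift [-0.0004  0.0009  0.001 ] row [-0.0001  0.0002  0.0002] | turn [ 0.  0. -0.] row [ 0.0001  0.0001 -0.0001] q [-32.4  14.2 143.7 134.2  27.  -67.6] F [-0.1 -0.7 -1.4] w 40.4
```

View pics/g3.png

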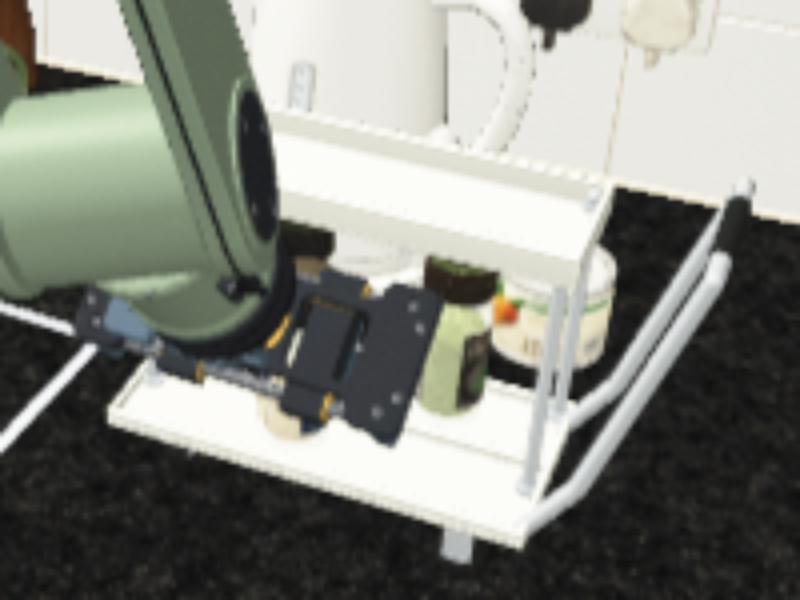

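```bash
python3 -m jog '[[0.03,-0.0007,0,0.0007,0,0,0],[0.03,0,0,0,0,0,0]]'; python3 -m jog '[[0.03,-0.0007,0,0.0007,0,0,0],[0.03,0,0,0,0,0,0]]';python3 -m jog '[[0.03,-0.0007,0,0.0007,0,0,0],[0.03,0,0,0,0,0,0]]'
```

```text
time_s: 14.38
ee_pos: [343.4, -148.5, 214.7]
ee_rot: [180.0, -45.0, -5.0]
force: [0.5, 0.4, -0.9]
gripper_width: 40.3
time_s: 14.62
ee_pos: [343.4, -148.5, 213.6]
ee_rot: [-180.0, -45.0, -5.0]
force: [0.3, -0.3, -0.5]
gripper_width: 40.6
time_s: 14.88
ee_pos: [343.9, -148.6, 213.1]
ee_rot: [180.0, -45.1, -5.0]
force: [0.3, -0.5, 3.2]
gripper_width: 40.3
```

Force turned to +3 N, so the jar is on the bay floor. Releasing.

```bash
python3 -m jog '[[0.044,0,0,0,0,0,0],[0.048,0,0,0,0,0,0],[0.056,0,0,0,0,0,0],[0.06,0,0,0,0,0,0],[0.06,0,0,0,0,0,0]]'
python3 - <<'E'
from h import *
go([465,-160,93],tgtR(-5,45),4)
f=vision.grab_frame("side");cv2.imwrite("pics/g4.png",cv2.resize(f["color"][215:365,310:510],(800,600)))
f=vision.grab_frame("wrist");cv2.imwrite("pics/g5.png",f["color"])
E
```

```text
time_s: 15.5
ee_pos: [343.4, -148.5, 212.6]
ee_rot: [-180.0, -45.0, -5.0]
force: [0.4, 0.3, -0.1]
gripper_width: 60.3
time 15.5 tcp [ 343.4 -148.5  212.6] tgt [ 343.8 -149.4  214.6] shift [ 0.0018  0.0009 -0.0011] row [ 0.0004  0.0002 -0.0003] | turn [ 0.  0. -0.] row [ 0.0001  0.0001 -0.0001] q [-32.4  14.7 143.9 135.2  27.5 -68.7] F [ 0.4  0.3 -0.1] w 60.3
```

View pics/g4.png

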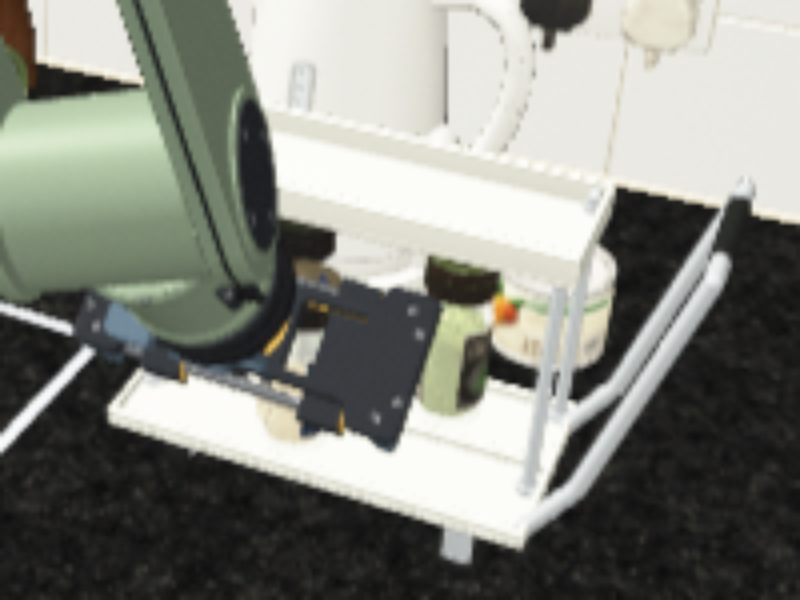

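View pics/g5.png

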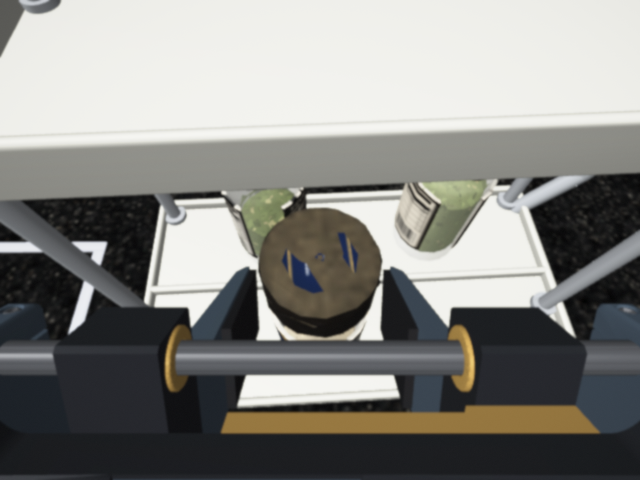

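The wrist view shows the jar standing free between the fingers (cap at (320,265)), upright in the bay and clear of the rail. Checking the retreat and transit joints.

```bash
python3 - <<'E'
from h import *
from ik import ik
p,C,s=cur();q=s["qpos"]
for az,lean,pt in((-5,45,[465,-160,91]),(-5,45,[437,-158,119]),(-5,45,[408,-155,148]),(-5,45,[394,-154,162]),(-5,45,[394,-154,220]),(-5,45,[394,-154,280]),(-5,45,[400,-154,330]),(-5,20,[400,-180,330]),(-2,0,[440,-270,300]),(-2,0,[489,-369,280]),(-2,0,[489,-369,215])):
    Rt=tgtR(az,lean);T=np.array(pt)-172*Rt.as_matrix()[:,2];q,e=ik(T,Rt,q);print(az,lean,pt,T.round(),q.round(1),round(e,2))
E
```

```text
-5 45 [465, -160, 91] [ 344. -149.  213.] [-32.5  14.7 144.  135.   27.5 -68.7] 0.0
-5 45 [437, -158, 119] [ 316. -147.  241.] [-35.5   8.4 144.5 121.5  24.9 -56.7] 0.0
-5 45 [408, -155, 148] [ 287. -144.  270.] [-39.1   1.5 144.5 102.8  24.  -39.6] 0.0
-5 45 [394, -154, 162] [ 273. -143.  284.] [-41.3  -1.7 144.2  92.8  24.8 -30.5] 0.0
-5 45 [394, -154, 220] [ 273. -143.  342.] [-4.130e+01 -9.000e+00  1.378e+02  6.510e+01  2.750e+01  1.000e-01] 0.0
-5 45 [394, -154, 280] [ 273. -143.  402.] [-41.3 -14.1 130.9  48.2  34.1  19.8] 0.0
-5 45 [400, -154, 330] [ 279. -143.  452.] [-40.2 -16.3 124.6  39.7  39.7  30.8] 0.0
-5 20 [400, -180, 330] [ 341. -175.  492.] [-32.2  -6.5 107.   10.2  62.   59.3] 0.0
-2 0 [440, -270, 300] [ 440. -270.  472.] [-32.8  10.9  90.2  -0.   78.9  59.2] 0.0
-2 0 [489, -369, 280] [ 489. -369.  452.] [-38.1  20.4  79.7   0.   79.9  53.9] 0.0
-2 0 [489, -369, 215] [ 489. -369.  387.] [-38.1  22.3  86.2  -0.   71.5  53.9] 0.0
```

```bash
python3 -m jog '[[0.06,0,0,-0.006,0,0,0],[0.06,0,0,-0.010,0,0,0],[0.06,0,0,-0.012,0,0,0],[0.06,0,0,-0.015,0,0,0],[0.06,0,0,-0.02,0,0,0],[0.06,0,0,-0.02,0,0,0],[0.06,0,0,-0.015,0,0,0],[0.06,0.01,0,-0.01,0,0,0],[0.06,0.02,0,-0.02,0,0,0],[0.06,0.03,0,-0.03,0,0,0],[0.06,0.03,0,-0.03,0,0,0],[0.06,0,0,0,0,0,0]]'
python3 - <<'E'
from h import *
go([489,-369,290],tgtR(-2,0),8)
f=vision.grab_frame("side");cv2.imwrite("pics/i1.png",cv2.resize(f["color"][215:365,310:510],(800,600)))
f=vision.grab_frame("wrist");cv2.imwrite("pics/i2.png",f["color"])
E
```

```text
time_s: 17.1
ee_pos: [274.9, -142.6, 407.9]
ee_rot: [179.6, -45.5, -4.7]
force: [-0.4, -0.3, -0.5]
gripper_width: 60.0
time 17.1 tcp [ 274.9 -142.6  407.9] tgt [ 489. -369.  462.] shift [0.2012 0.2074 0.1286] row [0.0251 0.0259 0.0161] | turn [ 0.025 -0.793 -0.047] row [ 0.0031 -0.0991 -0.0058] q [-40.8 -14.4 130.2  47.5  34.2  20.9] F [-0.4 -0.3 -0.5] w 60.0
```

View pics/i1.png

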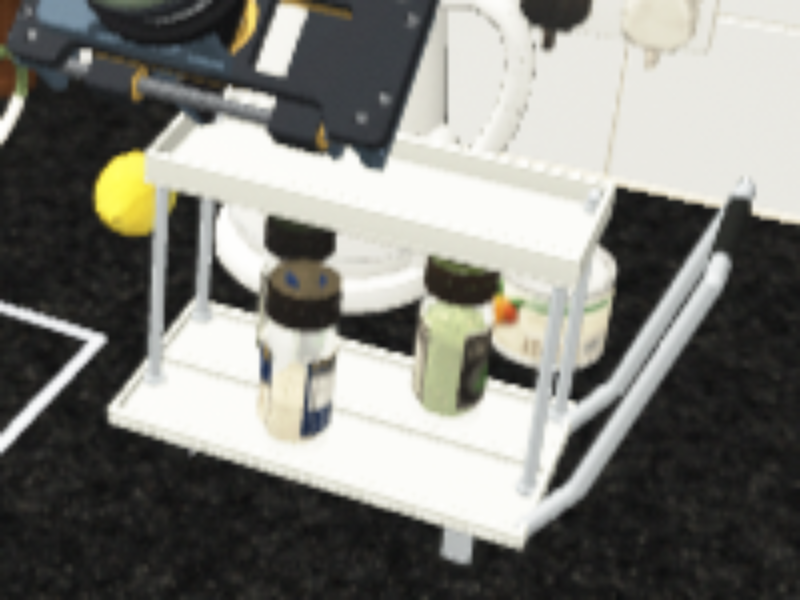

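View pics/i2.png

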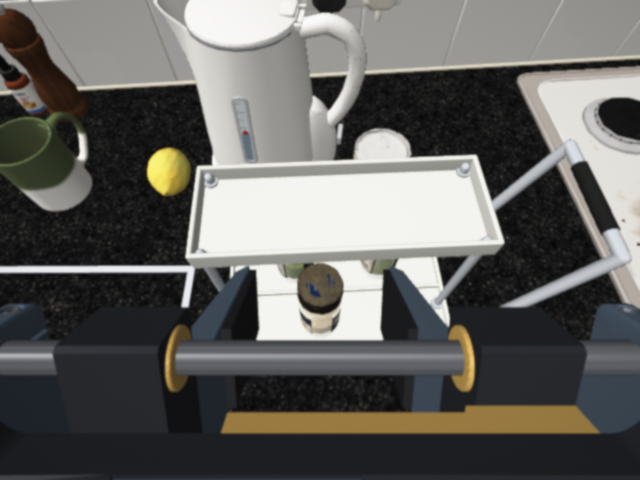

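The jar stands upright in the bay (side crop (300,370)). Now I'll refit the caddy and outline in both cameras, and work out the move to the push bar.

```bash
cat > fit.py <<'E'
from h import *
from scipy.optimize import least_squares
def edgefit(pts_list,models,x0):pass
def outline_fit(f):
    W=cloud(f);im=f["color"].astype(int)
    m=(W[...,0]>330)&(W[...,0]<680)&(W[...,1]>-60)&(W[...,1]<340)&(abs(W[...,2])<12)&(im.min(-1)>90)
    n,lab,st,_=cv2.connectedComponentsWithStats(m.astype(np.uint8),connectivity=8)
    keep=np.isin(lab,[k for k in range(1,n) if st[k,4]>60])
    v,u=np.nonzero(keep);w=im.min(-1)[keep]
    P=np.array([rayplane(f,a,b,1)[:2] for a,b in zip(u,v)])
    def res(x):
        c,s=np.cos(x[2]),np.sin(x[2]);d=P-x[:2];X=d[:,0]*c+d[:,1]*s;Y=-d[:,0]*s+d[:,1]*c
        a=np.abs(X)-140;b=np.abs(Y)-84
        q=np.where((a>0)&(b>0),np.hypot(a,b),np.maximum(a,b));return q*np.sqrt(w/200)
    s=least_squares(res,[489,144,np.radians(85.7)],loss="soft_l1",f_scale=4);return s.x,len(P),np.sqrt(np.mean(res(s.x)**2))
def caddy_fit(f,x0,cols=None):
    """white pixels at lower tray: rays onto z=47 / use depth cloud; fit signed distances of tray box boundary from edge pixels"""
    W=cloud(f);im=f["color"].astype(int)
    x=np.array(x0,float)
    for it in range(6):
        c,s=np.cos(x[2]),np.sin(x[2]);D=W[...,:2]-x[:2];X=D[...,0]*c+D[...,1]*s;Y=-D[...,0]*s+D[...,1]*c;Z=W[...,2]
        A=[];b=[]
        info=[]
        # bar points: forward coordinate -185, lateral mean 0 (legs symmetric)
        m=(np.abs(X+185)<14)&(np.abs(Y)<62)&(Z>205)&(Z<230)
        e=dict(bar=(np.nanmean(X[m])+185,m.sum()))
        # end faces and left rim of lower tray by percentile of occupancy profile along the edge
        low=(Z>34)&(Z<49)&(im.min(-1)>100)
        mm=low&(np.abs(X)<130)&(Y>-30)&(Y<80)
        # left edge as function of X
        LE=[];
        for xx in np.arange(-100,101,20):
            k=mm&(np.abs(X-xx)<10)&(Y>40)
            if k.sum()>8: LE.append((xx,np.percentile(Y[k],97)))
        LE=np.array(LE)
        FE=[(yy,np.percentile(X[k],98)) for yy in range(5,60,10) for k in [low&(np.abs(Y-yy)<6)&(X>80)&(X<140)] if k.sum()>8]
        BE=[(yy,np.percentile(X[k],2)) for yy in range(5,60,10) for k in [low&(np.abs(Y-yy)<6)&(X<-80)&(X>-140)] if k.sum()>8]
        dth=0;dy=0
        if len(LE)>3:
            pf=np.polyfit(LE[:,0],LE[:,1],1);dth=pf[0];dy=pf[1]-64
        fx=[v for _,v in FE];bx=[v for _,v in BE]
        ctr=[]
        if fx and bx: dx=(np.median(fx)+np.median(bx))/2
        elif bx: dx=np.median(bx)+120
        else: dx=0
        x=x+0.7*np.array([c*dx-s*dy,s*dx+c*dy,0])+[0,0,0.7*dth]
    return x,dict(nLE=len(LE),front=np.round(np.median(fx),1) if fx else None,back=np.round(np.median(bx),1) if bx else None,bar=e["bar"])
def overlay(f,x,o,fn,crop):
    im=f["color"].copy();k=4
    big=cv2.resize(im,None,fx=k,fy=k,interpolation=cv2.INTER_CUBIC)
    def poly(pts,col):
        q=np.array([[(a+.5)*k,(b+.5)*k] for a,b in [proj(f,p) for p in pts]]).round().astype(np.int32);cv2.polylines(big,[q],True,col,1)
    def tr(x,pts): c,s=np.cos(x[2]),np.sin(x[2]);return [[x[0]+c*a-s*b,x[1]+s*a+c*b,z] for a,b,z in pts]
    R=lambda a,b1,b2,z:[(a,b1,z),(a,b2,z),(-a,b2,z),(-a,b1,z)]
    poly(tr(x,R(120,-64,64,47)),(0,0,255));poly(tr(x,R(120,-62,25,195)),(255,0,0));poly(tr(x,[(-185,-50,215),(-185,50,215)]),(0,200,0))
    poly(tr(o,R(136,-80,80,1)),(255,0,255));poly(tr(o,R(144,-88,88,1)),(255,0,255))
    a,b,c,d=crop;cv2.imwrite(fn,cv2.resize(big[b*k:d*k,a*k:c*k],(800,int(800*(d-b)/(c-a))),interpolation=cv2.INTER_AREA))
E
python3 - <<'E'
from fit import *
for c,crop in(("side",(200,215,520,375)),("top",(230,160,500,350))):
    f=vision.grab_frame(c);o=outline_fit(f);x,i=caddy_fit(f,[495,-184,np.radians(87.6)])
    print(c,"outline",o[0][:2].round(1),np.degrees(o[0][2]).round(2),o[1:],"caddy",x[:2].round(1),np.degrees(x[2]).round(2),i)
    overlay(f,x,o[0],f"pics/ov_{c}.png",crop)
lin([489,-369,290],tgtR(-2,0),8)
E
```

```text
side outline [486.8 143.4] 84.83 (1067, np.float64(27.104763179613613)) caddy [ 495.5 -181.5] 88.03 {'nLE': 11, 'front': np.float64(118.6), 'back': np.float64(-118.6), 'bar': (np.float64(0.8349670253970487), np.int64(191))}
top outline [488.2 142.2] 85.38 (1342, np.float64(3.1664934853748594)) caddy [ 496.1 -184. ] 87.64 {'nLE': 9, 'front': np.float64(120.4), 'back': None, 'bar': (np.float64(3.7934469053232363), np.int64(176))}
[0.0259, 0.026, 0.0153] [0.002, -0.098, -0.006]
[0.0271, 0.0261, 0.0127] [0.002, -0.098, -0.006]
[0.0281, 0.0263, 0.0099] [0.002, -0.098, -0.006]
[0.0287, 0.0265, 0.0071] [0.002, -0.098, -0.006]
[0.0291, 0.0267, 0.0042] [0.002, -0.098, -0.006]
[0.0292, 0.0269, 0.0013] [0.002, -0.098, -0.006]
[0.029, 0.0271, -0.0016] [0.002, -0.098, -0.006]
[0.0286, 0.0273, -0.0045] [0.002, -0.098, -0.006]
```

View pics/ov_side.png

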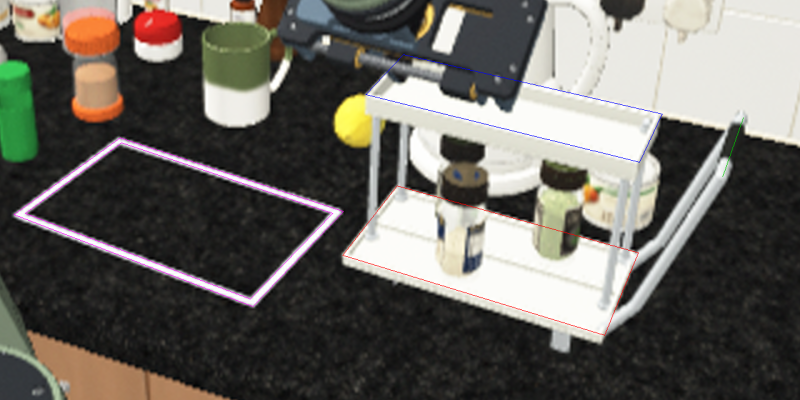

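View pics/ov_top.png

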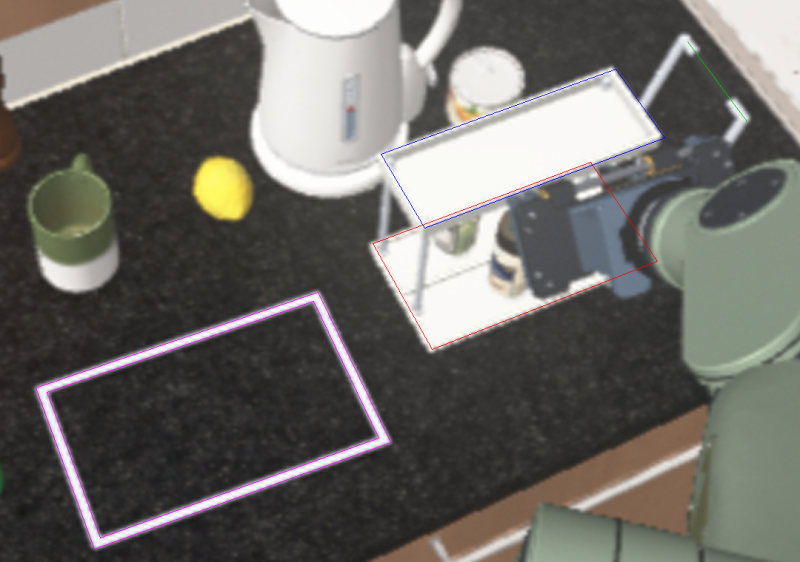

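Both overlays match the picture: outline ≈ (487.5, 142.8) at 85.1°, caddy ≈ (495.8, -182.5) at 87.8°, so the bar is at ≈ (488.7, -367.4). Moving above the bar.

```bash
python3 -m jog '[[0.06,0.0259,0.026,0.0153,0.002,-0.098,-0.006],[0.06,0.0271,0.0261,0.0127,0.002,-0.098,-0.006],[0.06,0.0281,0.0263,0.0099,0.002,-0.098,-0.006],[0.06,0.0287,0.0265,0.0071,0.002,-0.098,-0.006],[0.06,0.0291,0.0267,0.0042,0.002,-0.098,-0.006],[0.06,0.0292,0.0269,0.0013,0.002,-0.098,-0.006],[0.06,0.029,0.0271,-0.0016,0.002,-0.098,-0.006],[0.06,0.0286,0.0273,-0.0045,0.002,-0.098,-0.006],[0.06,0,0,0,0,0,0]]'
python3 -c "
from h import *
go([488.7,-367.4,290],tgtR(-2.2,0),4)"
```

```text
time_s: 18.42
ee_pos: [491.4, -371.1, 460.9]
ee_rot: [-180.0, 0.0, -2.1]
force: [-0.1, 0.5, -0.0]
gripper_width: 59.8
time 18.43 tcp [ 491.4 -371.1  460.9] tgt [ 488.7 -367.4  462. ] shift [-0.0028 -0.0036 -0.0011] row [-0.0007 -0.0009 -0.0003] | turn [-0.     0.001  0.002] row [-0.0001  0.0002  0.0005] q [-38.1  20.5  78.3  -0.   81.2  54. ] F [-0.1  0.5 -0. ] w 59.8
```

```bash
python3 -m jog '[[0.06,-0.0028,-0.0036,0.01,0,0,0],[0.06,0,0,0.013,0,0,0],[0.06,0,0,0.013,0,0,0],[0.06,0,0,0.013,0,0,0],[0.06,0,0,0.013,0,0,0],[0.06,0,0,0.012,0,0,0],[0.06,0,0,0,0,0,0]]'
python3 - <<'E'
from h import *
go([488.7,-367.4,215],tgtR(-2.2,0),4)
for c in("side","top"):
    f=vision.grab_frame(c);im=f["color"];u,v=map(int,proj(f,[489,-367,215]));print(u,v)
    cv2.imwrite(f"pics/j_{c}.png",cv2.resize(im[max(0,v-60):v+60,u-80:u+80],(800,600),interpolation=cv2.INTER_CUBIC))
f=vision.grab_frame("wrist");cv2.imwrite("pics/j_w.png",f["color"])
E
```

```text
time_s: 19.3
ee_pos: [486.6, -365.8, 389.0]
ee_rot: [179.9, -0.0, -2.1]
force: [-0.8, 0.3, -0.4]
gripper_width: 60.1
time 19.3 tcp [ 486.6 -365.8  389. ] tgt [ 488.7 -367.4  387. ] shift [0.0022 0.0015 0.002 ] row [0.0005 0.0004 0.0005] | turn [ 0.001 -0.001  0.002] row [ 0.0003 -0.0002  0.0004] q [-38.   21.9  86.5  -0.   71.5  54.1] F [-0.8  0.3 -0.4] w 60.1
493 272
470 186
```

View pics/j_side.png

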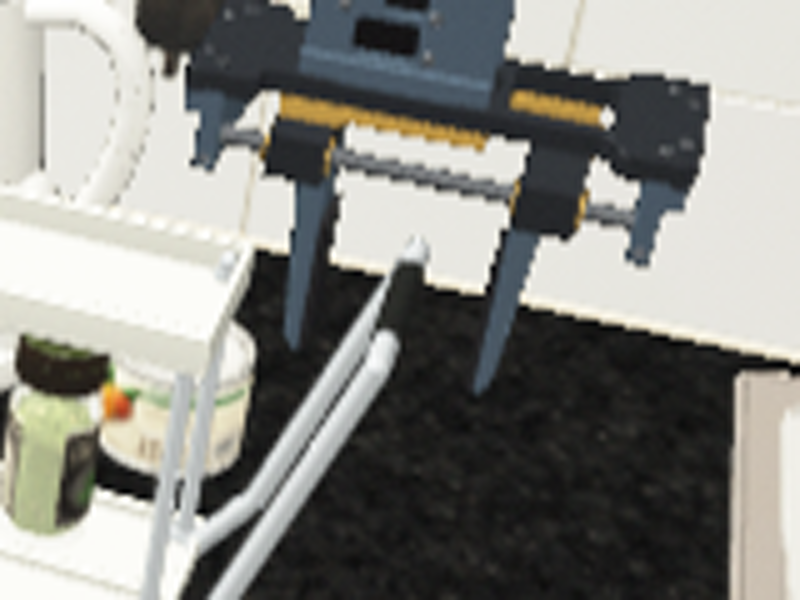

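View pics/j_w.png

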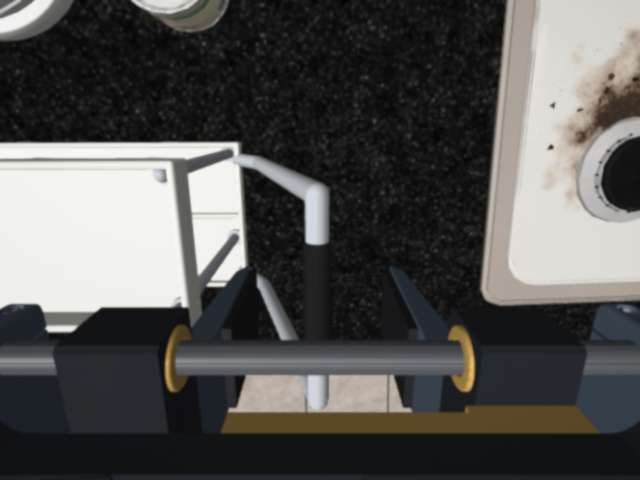

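The bar (wrist column 316) is centred between the open fingers. Lowering 2 mm, then gripping it.

```bash
python3 -m jog '[[0.06,0.002,0,0.002,0,0,0],[0.03,0,0,0,0,0,0],[0.02,0,0,0,0,0,0],[0.005,0,0,0,0,0,0],[0.005,0,0,0,0,0,0],[0.005,0,0,0,0,0,0],[0.005,0,0,0,0,0,0],[0.005,0,0,0,0,0,0]]' 15
python3 - <<'E'
from fit import *
go([488.7,-367.4,215],tgtR(-2.2,0),4)
for c in("side","top"):
    f=vision.grab_frame(c);x,i=caddy_fit(f,[495,-184,np.radians(87.6)]);print(c,"caddy",x[:2].round(1),np.degrees(x[2]).round(2),i)
E
```

```text
time_s: 20.45
ee_pos: [488.7, -366.0, 388.4]
ee_rot: [179.9, -0.1, -2.1]
force: [-0.3, 1.0, 0.4]
gripper_width: 9.4
time 20.45 tcp [ 488.7 -366.   388.4] tgt [ 488.7 -367.4  387. ] shift [0.0001 0.0014 0.0014] row [0.     0.0004 0.0003] | turn [ 0.002 -0.003  0.002] row [ 0.0006 -0.0006  0.0004] q [-37.9  22.1  86.4  -0.   71.4  54.2] F [-0.3  1.   0.4] w 9.4
side caddy [ 495.4 -182.6] 87.87 {'nLE': 11, 'front': np.float64(118.8), 'back': np.float64(-118.8), 'bar': (np.float64(0.5754213216129358), np.int64(268))}
top caddy [ 497.7 -184.1] 88.97 {'nLE': 6, 'front': np.float64(120.9), 'back': None, 'bar': (np.float64(nan), np.int64(0))}fit.py:26: RuntimeWarning: Mean of empty slice
  e=dict(bar=(np.nanmean(X[m])+185,m.sum()))
```

Gripped (opening 9.4 mm); tool yaw -2.1° corresponds to heading 87.9°. The plan is about 45 mm straight, a left arc of about 8°, a straight run, a right arc of about 9°, then straight in. First stretch:

```bash
python3 -m jog '[[0.005,0,-0.003,0,0,0,0],[0.005,0,-0.006,0,0,0,0],[0.005,0,-0.009,0,0,0,0],[0.005,0,-0.009,0,0,0,0],[0.005,0,-0.009,0,0,0,0],[0.005,0,-0.009,0,0,0,0],[0.005,0.0013,-0.009,0,0,0,-0.014],[0.005,0.0013,-0.009,0,0,0,-0.014],[0.005,0.0013,-0.009,0,0,0,-0.014],[0.005,0.0013,-0.009,0,0,0,-0.014],[0.005,0.0013,-0.007,0,0,0,-0.014],[0.005,0.0007,-0.004,0,0,0,-0.008]]'
cat > st.py <<'E'
from fit import *
import sys
o=np.array([487.5,142.8,np.radians(85.1)])
p,C,s=cur();th=np.radians(s["ee_rot"][2]+90);h=np.array([np.cos(th),np.sin(th)])
c=p[:2]+185*h;d=c-o[:2];print("t",round(s["time_s"],2),"tcp",p.round(1),"head",np.degrees(th).round(2),"F",s["force"].round(1),"T",s["torque"].round(2),"w",round(s["gripper_width"],1))
def inout(c,th):
    d=c-o[:2];return [round(float(d@[np.cos(o[2]),np.sin(o[2])]),1),round(float(d@[-np.sin(o[2]),np.cos(o[2])]),1),round(float(np.degrees(th-o[2])),2)]
print("tool-> caddy",c.round(1),"rel outline",inout(c,th))
for cam in("side","top"):
    f=vision.grab_frame(cam);x,i=caddy_fit(f,[c[0],c[1],th]);print(cam,x[:2].round(1),np.degrees(x[2]).round(2),"rel",inout(x[:2],x[2]),i)
    if cam=="side": overlay(f,x,o,f"pics/st_{s['time_s']:.1f}.png",(200,200,520,380))
E
python3 st.py 2>/dev/null; ls pics/st*
```

```text
time_s: 22.05
ee_pos: [498.0, -273.6, 388.3]
ee_rot: [179.8, -0.2, 2.4]
force: [-0.3, -0.6, 2.9]
gripper_width: 9.8
t 22.05 tcp [ 498.  -273.6  388.3] head 92.42 F [-0.3 -0.6  2.9] T [-0.21  0.25 -0.06] w 9.8
tool-> caddy [490.2 -88.7] rel outline [-230.4, -22.5, 7.32]
side [490.7 -89.8] 92.48 rel [-231.5, -23.0, 7.38] {'nLE': 11, 'front': np.float64(118.9), 'back': np.float64(-118.9), 'bar': (np.float64(0.6308733932707469), np.int64(234))}
top [492.7 -74.3] 94.56 rel [-215.8, -23.7, 9.46] {'nLE': 10, 'front': np.float64(105.0), 'back': np.float64(-103.3), 'bar': (np.float64(nan), np.int64(0))}
pics/st_22.1.png
```

The tool pose and side camera agree to within 1 mm (the top view is partly occluded). Continuing: finish the left turn to about 94.8°, then straight.

```bash
python3 -m jog '[[0.005,0.0007,-0.006,0,0,0,-0.007],[0.005,0.001,-0.009,0,0,0,-0.0105],[0.005,0.001,-0.009,0,0,0,-0.0105],[0.005,0.001,-0.009,0,0,0,-0.0105],[0.005,0.0003,-0.009,0,0,0,-0.0035],[0.005,0,-0.009,0,0,0,0],[0.005,0,-0.009,0,0,0,0],[0.005,0,-0.009,0,0,0,0],[0.005,0,-0.009,0,0,0,0],[0.005,0,-0.009,0,0,0,0],[0.005,0,-0.007,0,0,0,0],[0.005,0,-0.004,0,0,0,0]]'
python3 st.py 2>/dev/null; ls pics/st*
```

```text
time_s: 23.65
ee_pos: [494.6, -175.5, 388.1]
ee_rot: [179.8, -0.2, 4.8]
force: [0.8, -0.1, 5.0]
gripper_width: 9.3
t 23.65 tcp [ 494.6 -175.5  388.1] head 94.79 F [ 0.8 -0.1  5. ] T [-0.28  0.02 -0.03] w 9.3
tool-> caddy [479.2   8.9] rel outline [-134.1, -3.1, 9.69]
side [479.4   8.5] 94.92 rel [-134.5, -3.4, 9.82] {'nLE': 11, 'front': np.float64(119.1), 'back': np.float64(-119.1), 'bar': (np.float64(0.27652269265630025), np.int64(204))}
top [480.9   8.9] 94.7 rel [-134.0, -4.9, 9.6] {'nLE': 11, 'front': np.float64(118.2), 'back': np.float64(-118.2), 'bar': (np.float64(nan), np.int64(0))}
pics/st_22.1.png
pics/st_23.6.png
```

Tool and both cameras agree: 134 mm to go, 3–5 mm off laterally, castors rolled straight for about 50 mm. A quick look at the castors before the final turn.

```bash
python3 - <<'E'
from h import *
f=vision.grab_frame("side");im=f["color"]
u,v=map(int,proj(f,[420,30,20]));print(u,v)
cv2.imwrite("pics/k1.png",cv2.resize(im[v-60:v+60,u-80:u+80],(800,600),interpolation=cv2.INTER_CUBIC))
E
```

```text
298 319
```

View pics/k1.png

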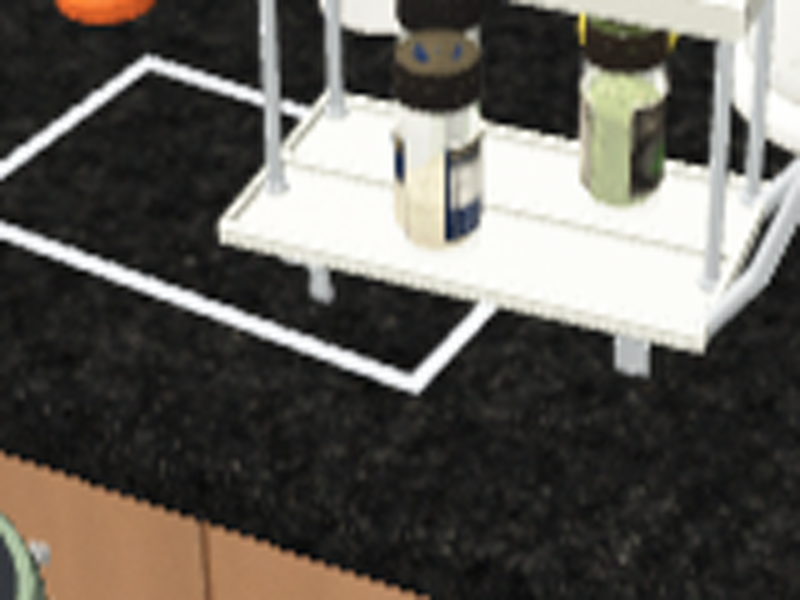

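The jar is upright (440,160), and the left castor fork shows at (320,285), consistent with trailing. On to the right turn.

```bash
python3 -m jog '[[0.005,0,-0.006,-0.0005,0,0,0],[0.005,0,-0.009,0,0,0,0],[0.005,-0.0014,-0.009,0,0,0,0.0148],[0.005,-0.0014,-0.009,0,0,0,0.0148],[0.005,-0.0014,-0.009,0,0,0,0.0148],[0.005,-0.0014,-0.009,0,0,0,0.0148],[0.005,-0.0014,-0.009,0,0,0,0.0148],[0.005,-0.0014,-0.009,0,0,0,0.0148],[0.005,-0.0014,-0.009,0,0,0,0.0148],[0.005,-0.0014,-0.009,0,0,0,0.0148],[0.005,0,-0.007,0,0,0,0],[0.005,0,-0.004,0,0,0,0]]'
python3 st.py 2>/dev/null; ls pics/st*
```

```text
time_s: 25.3
ee_pos: [480.2, -78.1, 388.1]
ee_rot: [179.9, -0.1, -2.0]
force: [-0.4, -1.2, 3.9]
gripper_width: 9.6
t 25.3 tcp [480.2 -78.1 388.1] head 88.01 F [-0.4 -1.2  3.9] T [-0.24  0.23  0.01] w 9.6
tool-> caddy [486.7 106.8] rel outline [-36.0, -2.3, 2.91]
side [486.9 108.7] 87.79 rel [-34.0, -2.3, 2.69] {'nLE': 11, 'front': np.float64(116.3), 'back': np.float64(-116.3), 'bar': (np.float64(-1.4049388637515676), np.int64(178))}
top [488.2 105.4] 88.09 rel [-37.2, -3.9, 2.99] {'nLE': 11, 'front': np.float64(118.9), 'back': np.float64(-118.9), 'bar': (np.float64(1.788378135945436), np.int64(108))}
pics/st_22.1.png
pics/st_23.6.png
pics/st_25.3.png
```

36 mm to go straight, with the lateral error coming to about zero. Final straight push of 35 mm.

```bash
python3 -m jog '[[0.005,0,-0.006,0,0,0,0],[0.005,0,-0.008,0,0,0,0],[0.005,0,-0.008,0,0,0,0],[0.005,0,-0.007,0,0,0,0],[0.005,0,-0.004,0,0,0,0],[0.005,0,-0.002,0,0,0,0],[0.005,0,0,0,0,0,0]]'
python3 st.py 2>/dev/null; ls pics/st*
```

```text
time_s: 26.28
ee_pos: [481.5, -43.2, 388.0]
ee_rot: [179.9, -0.1, -2.0]
force: [-0.9, 0.2, 4.8]
gripper_width: 9.4
t 26.27 tcp [481.5 -43.2 388. ] head 88.0 F [-0.9  0.2  4.8] T [0.08 0.17 0.01] w 9.4
tool-> caddy [488.  141.7] rel outline [-1.1, -0.6, 2.9]
side [488.3 142.7] 87.97 rel [-0.1, -0.8, 2.87] {'nLE': 11, 'front': np.float64(116.4), 'back': np.float64(-116.4), 'bar': (np.float64(-1.0561166564850453), np.int64(167))}
top [489.3 140.3] 88.13 rel [-2.4, -2.0, 3.03] {'nLE': 11, 'front': np.float64(118.6), 'back': np.float64(-118.6), 'bar': (np.float64(1.442885018639629), np.int64(124))}
pics/st_22.1.png
pics/st_23.6.png
pics/st_25.3.png
pics/st_26.3.png
```

On target. Opening gently.

```bash
python3 -m jog '[[0.012,0,0,0,0,0,0],[0.016,0,0,0,0,0,0],[0.022,0,0,0,0,0,0],[0.032,0,0,0,0,0,0],[0.05,0,0,0,0,0,0],[0.06,0,0,0,0,0,0],[0.06,0,0,0,0,0,0],[0.06,0,0,0,0,0,0]]'
python3 st.py 2>/dev/null
python3 - <<'E'
from h import *
f=vision.grab_frame("wrist");cv2.imwrite("pics/l_w.png",f["color"])
E
```

```text
time_s: 27.38
ee_pos: [481.5, -43.6, 388.0]
ee_rot: [179.9, -0.2, -2.0]
force: [0.2, 0.2, -0.3]
gripper_width: 59.6
t 27.38 tcp [481.5 -43.6 388. ] head 87.99 F [ 0.2  0.2 -0.3] T [-0.06  0.19  0.01] w 59.6
tool-> caddy [488.  141.3] rel outline [-1.5, -0.7, 2.89]
side [488.5 144.2] 88.13 rel [1.5, -0.9, 3.03] {'nLE': 11, 'front': np.float64(115.3), 'back': np.float64(-115.3), 'bar': (np.float64(-5.221708380227881), np.int64(165))}
top [489.  139.6] 88.05 rel [-3.1, -1.7, 2.95] {'nLE': 11, 'front': np.float64(118.9), 'back': np.float64(-118.9), 'bar': (np.float64(1.550097286277861), np.int64(120))}
```

View pics/l_w.png

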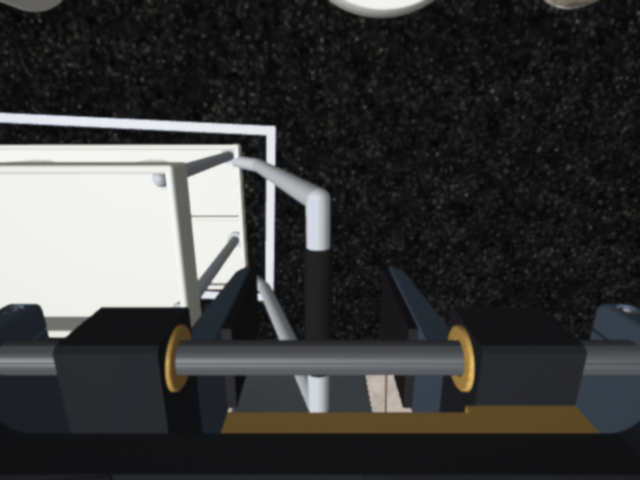

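The bar is free of both fingers (column 318). Raising straight up and back out of the view for the final check.

```bash
python3 -m jog '[[0.06,0,0,-0.01,0,0,0],[0.06,0,0,-0.015,0,0,0],[0.06,0,0,-0.02,0,0,0],[0.06,0,0,-0.025,0,0,0],[0.06,0,0,-0.03,0,0,0],[0.06,0,0.03,-0.02,0,0,0],[0.06,-0.02,0.03,0,0,0,0],[0.06,-0.02,0.03,0,0,0,0],[0.06,-0.02,0.03,0,0,0,0],[0.06,0,0,0,0,0,0]]'
python3 st.py 2>/dev/null; 
python3 - <<'E'
from fit import *
o=np.array([487.5,142.8,np.radians(85.1)])
for cam,cr in(("side",(150,190,470,370)),("top",(180,180,500,360))):
    f=vision.grab_frame(cam);x,i=caddy_fit(f,[488,142,np.radians(88)]);oo=outline_fit(f)
    print(cam,x[:2].round(1),np.degrees(x[2]).round(2),i,oo[0].round(2),oo[1:])
    overlay(f,x,o,f"pics/m_{cam}.png",cr)
    for l in("mug_mid","shaker_mid","tin_mid"):print(l,[([round(a) for a in d["location"]],round(d["p"],2)) for d in vision.find_in(cam,l)][:2])
E
```

```text
time_s: 28.78
ee_pos: [415.9, -162.2, 509.5]
ee_rot: [179.8, -0.3, -2.2]
force: [0.1, 0.1, 1.2]
gripper_width: 60.0
t 28.77 tcp [ 415.9 -162.2  509.5] head 87.8 F [0.1 0.1 1.2] T [-0.03  0.17  0.02] w 60.0
tool-> caddy [423.   22.6] rel outline [-125.2, 54.0, 2.7]
side [423.   22.6] 87.8 rel [-125.2, 54.0, 2.7] {'nLE': 0, 'front': np.float64(138.2), 'back': None, 'bar': (np.float64(nan), np.int64(0))}
top [423.   22.6] 87.8 rel [-125.2, 54.0, 2.7] {'nLE': 0, 'front': np.float64(137.2), 'back': None, 'bar': (np.float64(nan), np.int64(0))}
side [488.3 143.6] 88.06 {'nLE': 11, 'front': np.float64(115.9), 'back': np.float64(-115.8), 'bar': (np.float64(-4.587476025251476), np.int64(166))} [486.11 143.58   1.49] (654, np.float64(3.253136083108676))
mug_mid [([694, 193, 38], 0.57)]
shaker_mid [([561, 435, 56], 0.66)]
tin_mid [([663, -267, 47], 0.79)]
top [489.3 139.5] 88.17 {'nLE': 11, 'front': np.float64(119.3), 'back': np.float64(-119.3), 'bar': (np.float64(1.7653650685169566), np.int64(189))} [488.29 141.07   1.48] (1008, np.float64(10.625972477459825))
mug_mid [([704, 187, 62], 0.78), ([564, 437, 58], 0.53)]
shaker_mid [([563, 440, 59], 0.8)]
tin_mid [([677, -241, 42], 0.64)]
```

View pics/m_side.png

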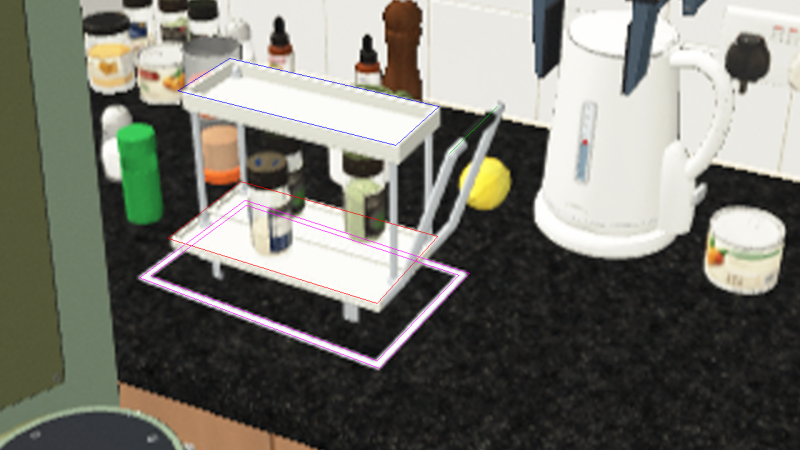

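View pics/m_top.png

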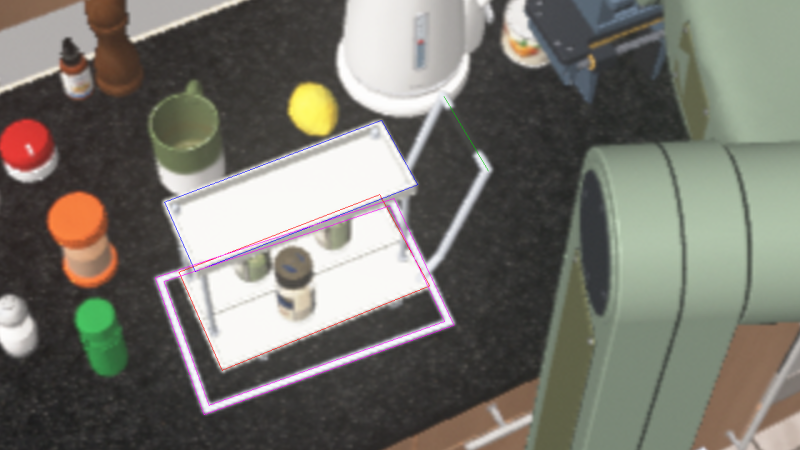

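The tray sits inside the outline in both views, the jar is upright in the bay, and the caddy is standing free. Handing in.

```bash
python3 -c "
from workcell import ticket,status
print(status.state()['qvel'].round(2));print(ticket.job_done())"
```

```text
[-0.28 -0.1  -0.04 -0.02  0.02 -0.07]
the job is handed in; nothing more can be done
None
```

I stood the black-capped jar in the open bay and released it. I then gripped the push bar, rolled the caddy about 325 mm forward in a gentle S-curve without rolling back, let go, and handed the job in at about 29 s.

**Position:** my last checks put the caddy's middle within about 4 mm of the outline's middle lengthwise, within 2 mm sideways, and about 3° off square. The side and top cameras differ by about 4 mm lengthwise. Both overlays show the lower tray inside the outline.

**Jar and release:** the jar is upright in the bay, and the fingers are clear of everything.

**Bystanders:** the mug, tin and shaker are still where they were, within detection noise. The tin's top-view reading differed by about 23 mm, but it is partly hidden there and the side view agrees within 11 mm vertically and 5 mm otherwise.

**Castors:** I could not check their angle directly. I only saw the left fork partly under the tray, before the last turn. I am relying on the roughly 50 mm straight run in mid-course and the roughly 45 mm straight run at the end to have set them trailing.

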